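Stand the paint markers in the caddy and lock it in its dock

TASK

Put the paint markers away, working from light to dark (yellow, orange, red, blue, whichever are there) so that dark ink does not get onto the lighter ones: lay each in the slanted rest with its coloured cap at the upper end, let go, regrip it there and stand it cap up in a free cell of the blue caddy before the next marker goes into the rest. When all are in, push the caddy fully home in its dock and turn the red latch clockwise to its end so that the caddy is locked in. Leave the other things on the table where they are.

Things in the scene. Friction and masses are not known exactly. Their poses are not given: they have to be found in the camera images.
- marker_yellow: yellow paint marker, square barrel 26 x 26 mm, 130 mm long, 70 g, white with a cap of that colour (46 mm long) at its +x end and a narrow yellow band on the barrel; starts lying flat on the table; origin at the middle of its volume (13 mm above the table when lying), x along its length towards the cap. May be absent.
- marker_orange: orange paint marker, square barrel 26 x 26 mm, 130 mm long, 70 g, white with a cap of that colour (46 mm long) at its +x end and a narrow orange band on the barrel; starts lying flat on the table; origin at the middle of its volume (13 mm above the table when lying), x along its length towards the cap. May be absent.
- marker_red: red paint marker, square barrel 26 x 26 mm, 130 mm long, 70 g, white with a cap of that colour (46 mm long) at its +x end and a narrow red band on the barrel; starts lying flat on the table; origin at the middle of its volume (13 mm above the table when lying), x along its length towards the cap. May be absent.
- marker_blue: blue paint marker, square barrel 26 x 26 mm, 130 mm long, 70 g, white with a cap of that colour (46 mm long) at its +x end and a narrow blue band on the barrel; starts lying flat on the table; origin at the middle of its volume (13 mm above the table when lying), x along its length towards the cap. May be absent.
- rest: plywood rest fixed to the table, base 130 x 90 x 10 mm, green foot stop and cheeks; a marker lies on its rail, which rises at 45 degrees along the rest's own +x. Rail 14 mm wide (fingers can straddle it), under the marker's lower 85 mm; two cheeks 32 mm apart, 20 mm high above the rail, cover only its lowest 35 mm; its middle and upper part are free on both sides. Origin at table height, z up
- rest_seat (a point): the point where the middle of a marker lies when it is seated in the rest against the foot stop (85 mm above the table); its axes are those of the rest: x horizontal towards the upper end of the slope, y level across it, z up
- dock: aluminium base plate 250 x 262 x 8 mm fixed to the table, with a grey stop wall 45 mm high at its far end; the caddy slides in along the dock's own +x; origin at table height below the middle cell of the caddy when home; x horizontal into the dock, z up
- caddy (a joint): blue sliding caddy on the dock: m it still stands out (0 = fully home at the stop, up to 0.105, towards dock -x); about 2.5 N friction plus damping, stays where left. Three square plywood cells in a row across it; in front a flat blue apron reaching 95 mm before the cells' centre line, 90 mm to each side, top 22 mm above the table, with a black push handle
- cell0 (a point): centre of the floor of the right (dock -y) cell of the caddy, 22 mm above the table; moves with the caddy; axes as the dock's. The cell is 38 x 38 mm inside, walls 3 mm thick, rim 64 mm above this point; the cells are 62 mm apart. A marker standing in it has its middle 65 mm above this point, its cap 66 mm clear of the rim
- cell1 (a point): centre of the floor of the middle cell of the caddy, 22 mm above the table; moves with the caddy; axes as the dock's. The cell is 38 x 38 mm inside, walls 3 mm thick, rim 64 mm above this point; the cells are 62 mm apart. A marker standing in it has its middle 65 mm above this point, its cap 66 mm clear of the rim
- cell2 (a point): centre of the floor of the left (dock +y) cell of the caddy, 22 mm above the table; moves with the caddy; axes as the dock's. The cell is 38 x 38 mm inside, walls 3 mm thick, rim 64 mm above this point; the cells are 62 mm apart. A marker standing in it has its middle 65 mm above this point, its cap 66 mm clear of the rim
- caddy_handle (a point): top centre of the caddy's upright black push handle: 14 mm thick along the slide, 60 mm wide across it, its top 78 mm above the table and 56 mm above the apron, 72 mm in front (dock -x) of the cells' centre line; axes as the dock's. Push its front (dock -x) face towards dock +x
- latch (a joint): angle (rad) of the red turn latch at the dock's front right (-y) corner: 0 = open, blade to dock -x; grows clockwise from above; 1.55 = its end, blade to dock +y across the front edge of the apron. It only passes when the caddy is home within about 4 mm, else it strikes the apron; stiff (0.04 N m), stays where left
- latch_grip (a point): on the latch's upright axis, at the middle of its red grip bar (54 mm long, 14 mm thick, 30 mm high, top 85 mm above the table, this point 70 mm above it); the bar lies along this point's x axis, which points away from the blade (at latch angle 0 to dock +x)
Not all that is in view belongs to the job. What is shaped like the marker_yellow but purple or turquoise is not meant.

How it is judged:
On the way, in this order (a step that is already met when the one before it is completed fails the run):
1. the yellow marker lies let go in the slanted rest, cap at the upper end (distance between marker_yellow and rest_seat below 0.02 m and angle between marker_yellow's own x axis and vertical between 0.58 and 0.98 rad and contact force between the fingers and marker_yellow below 0.1 N and linear speed of marker_yellow below 0.03 m/s), for 0.2 s.
2. the yellow marker stands let go, cap up, in a cell of the caddy (x of marker_yellow in the frame of cell1 between -0.016 and 0.016 m and y of marker_yellow in the frame of cell1 between -0.08 and 0.08 m and z of marker_yellow in the frame of cell1 below 0.08 m and angle between marker_yellow's own x axis and vertical below 0.25 rad and contact force between the fingers and marker_yellow below 0.1 N and linear speed of marker_yellow below 0.03 m/s), for 0.2 s.
3. the orange marker lies let go in the slanted rest, cap at the upper end (distance between marker_orange and rest_seat below 0.02 m and angle between marker_orange's own x axis and vertical between 0.58 and 0.98 rad and contact force between the fingers and marker_orange below 0.1 N and linear speed of marker_orange below 0.03 m/s), for 0.2 s.
4. the orange marker stands let go, cap up, in a cell of the caddy (x of marker_orange in the frame of cell1 between -0.016 and 0.016 m and y of marker_orange in the frame of cell1 between -0.08 and 0.08 m and z of marker_orange in the frame of cell1 below 0.08 m and angle between marker_orange's own x axis and vertical below 0.25 rad and contact force between the fingers and marker_orange below 0.1 N and linear speed of marker_orange below 0.03 m/s), for 0.2 s.
5. the red marker lies let go in the slanted rest, cap at the upper end (distance between marker_red and rest_seat below 0.02 m and angle between marker_red's own x axis and vertical between 0.58 and 0.98 rad and contact force between the fingers and marker_red below 0.1 N and linear speed of marker_red below 0.03 m/s), for 0.2 s.
6. the red marker stands let go, cap up, in a cell of the caddy (x of marker_red in the frame of cell1 between -0.016 and 0.016 m and y of marker_red in the frame of cell1 between -0.08 and 0.08 m and z of marker_red in the frame of cell1 below 0.08 m and angle between marker_red's own x axis and vertical below 0.25 rad and contact force between the fingers and marker_red below 0.1 N and linear speed of marker_red below 0.03 m/s), for 0.2 s.
7. the blue marker lies let go in the slanted rest, cap at the upper end (distance between marker_blue and rest_seat below 0.02 m and angle between marker_blue's own x axis and vertical between 0.58 and 0.98 rad and contact force between the fingers and marker_blue below 0.1 N and linear speed of marker_blue below 0.03 m/s), for 0.2 s.
8. the blue marker stands let go, cap up, in a cell of the caddy (x of marker_blue in the frame of cell1 between -0.016 and 0.016 m and y of marker_blue in the frame of cell1 between -0.08 and 0.08 m and z of marker_blue in the frame of cell1 below 0.08 m and angle between marker_blue's own x axis and vertical below 0.25 rad and contact force between the fingers and marker_blue below 0.1 N and linear speed of marker_blue below 0.03 m/s), for 0.2 s.
9. the caddy is pushed home in its dock (value of joint caddy below 0.005 m), for 0.2 s.
10. the latch is turned clockwise to its end (value of joint latch above 1.3 rad), for 0.2 s.
At the end, for the whole second after the job is handed in: Every marker that is there stands cap up (within 0.25 rad of upright) and let go, on the floor of a cell of the caddy; the caddy is within 5 mm of home and the latch is turned beyond 1.3 rad, to within 0.25 rad of its end (x of marker_yellow in the frame of cell1 between -0.016 and 0.016 m and y of marker_yellow in the frame of cell1 between -0.08 and 0.08 m and z of each of marker_yellow, marker_orange, marker_red, marker_blue in the frame of cell1 below 0.08 m and angle between each of marker_yellow, marker_orange, marker_red, marker_blue's own x axis and vertical below 0.25 rad and contact force between the fingers and marker_yellow below 0.1 N and x of marker_orange in the frame of cell1 between -0.016 and 0.016 m and y of marker_orange in the frame of cell1 between -0.08 and 0.08 m and contact force between the fingers and marker_orange below 0.1 N and x of marker_red in the frame of cell1 between -0.016 and 0.016 m and y of marker_red in the frame of cell1 between -0.08 and 0.08 m and contact force between the fingers and marker_red below 0.1 N and x of marker_blue in the frame of cell1 between -0.016 and 0.016 m and y of marker_blue in the frame of cell1 between -0.08 and 0.08 m and contact force between the fingers and marker_blue below 0.1 N and value of joint caddy below 0.005 m and value of joint latch above 1.3 rad); the robot touches nothing.
It fails at once if another thing on the table is shoved more than 50 mm or knocked over (distance of any of tape, eraser, glue, spray, mug, folded_card from where it was at the start of the episode above 0.05 m or angle between any of tape, eraser, glue, spray, mug's own z axis and vertical above 0.6 rad).
Of marker_yellow, marker_orange, marker_red, marker_blue only 2 to 3 are there at a start; the rules pass over those that are not, and their reading is None.
At some moment in a run one of marker_yellow, marker_orange, marker_red, marker_blue may be knocked a few centimetres aside while the robot is not near it.
It also fails if it takes over 210 s, if anything falls off the work surface, if the arm or the gripper's body presses on something with over 40 N, if the wrist force passes 120 N, or if a joint passes its speed limit or range.

ROBOT

A 6-joint arm with a two-finger parallel gripper is mounted at the origin on the work surface. World frame = base frame: x ahead of the robot, y to its left, z up, the work surface at z = 0. Lengths are in m, angles in rad, forces in N, time in s.
With the tool pointing down it reaches from about 0.275 to 0.825 m from the base axis. Payload 5.2 kg.
Tool frame: the origin (TCP) lies between the finger pads; the fingertips stand 14 mm ahead of it and the grasp point (between the pads) lies 5 mm behind it; z points along the fingers, y is the direction in which the jaws open and shut (so a half turn about z gives the same grasp; the last joint's range is limited). The gripper opens to 93 mm and grips with 3 to 60 N. Pads are 15 mm wide; open, the fingers measure 128 mm over their backs; the gripper's body (75 mm by 188 mm) begins 65 mm behind the grasp point.
Start: joints at [0.919, 0.259, 1.535, -0, 1.348, -0.203], TCP at [0.239, 0.496, 0.233] pointing down, gripper open.
Joint ranges: [-3.14, 3.14], [-0.91, 2.08], [0.19, 2.58], [-1.22, 4.36], [0.22, 2.71], [-3.12, 3.12]. Speed limits (rad/s): [2.57, 2.57, 3.14, 3.14, 3.14, 3.14].

INTERFACE

Orientations are given as a rotation vector (axis times angle).
In Python, from bench import read_state, eyes, job gives the robot as it stands.
- The arm moves only by the tool play_rows, never from a script. Its argument "commands" is a list of rows, each a list of 5 numbers: the closure in counts, from 0 (fully open) to 255 (shut), then the shift along the tool's x, y, z as a fraction of full scale, then the turn about the tool's z as a fraction of full scale. In form: [[grip, x, y, z, spin], ...]. A call has 1 to 12 rows; each row shifts and turns the commanded pose from where the row before left it, along the tool's axes as they then stand; what a row does not reach is not made up. Full scale, the value 1, is 50 cm for a shift and pi rad for a turn. A row lasts 1/10 s, in which the tool goes at most 50 mm and 8.59 degrees, less where a joint would pass 70% of its speed; a pose out of reach is approached as far as the arm can. A call with a number of a shift or a turn outside -1 to 1 is refused whole. A call with a gripper value outside its range is refused whole. The fingers move at their own pace and stop on an object; "force" is the grip in N (left out, the last holds). Time passes only in rows, so rows that do not move let the fingers close. It gives the time, the measured TCP pose, the force and the opening at its end, in the units of the state.
- read_state(): the state, without advancing time (a new reading comes with each control period).
- eyes.snapshot(name): name is "scene" or "top"; returns a dict with "pixels" (480x640x3 uint8, red, green, blue), "fx", "fy", "cx", "cy" (pixels), "T" (4x4, takes a point from camera to world coordinates). Camera axes: x right, y down, z forward; pixel columns grow to the right and rows downward; lengths in m; the calibration is good to about 2 mm. A picture is of the moment at which its call begins. There is no depth.
- job.job_done(): hands the job in, once; it reports no verdict.
The state is a dict: "time": time; "joint_pos": joint angles; "dq": joint speeds; "effort": joint torques, N m; "position": TCP position; "tcp_rot": TCP orientation; "wrist_force": force on the tool from outside, world axes, zero at the start; "moment": the same for the moment, N m; "gripper_width": finger opening in m.
Only numpy, scipy, OpenCV 4.12 (cv2) and the standard library are available. Lean on these libraries where they do the work, as an engineer would, in place of code of your own. Each camera call takes 0.05 s, during which the arm holds its last target. There are 200 camera calls.

## Working session

There is one attempt and no reset: what is moved stays moved. The work goes in short steps, Python scripts to look and compute and a tool call to move; the robot and the scene stay as the last step left them, time stands still between calls to the robot, and variables do not carry over. Pictures are saved under pics/ and viewed, about 12 in all and at most 16, crops included, and the job is handed in when it is done.

Besides the shell and the picture viewer there is one more tool, called after "Call:" as name([rows], argument=value, ...), one row to a line, values as JSON. play_rows: Moves the arm, as the interface text tells. Its arguments: {"type":"object","properties":{"commands":{"type":"array","items":{"type":"array","items":{"type":"number"}}},"force":{"type":"number"}},"required":["commands"]}

```bash
ls; mkdir -p pics; python3 - <<'E'
from bench import read_state, eyes
import cv2,numpy as np
for n in("scene","top"):
    s=eyes.snapshot(n); cv2.imwrite(f"pics/{n}0.png",s["pixels"][:,:,::-1]); print(n,s["fx"],s["fy"],s["cx"],s["cy"],np.round(s["T"],3).tolist())
print(read_state())
E
```

```text
pics
scene 506.0252294420482 506.0252294420482 312.19416648383725 240.98073412131657 [[-0.622, 0.591, -0.514, 1.051], [0.783, 0.483, -0.392, 0.548], [0.017, -0.646, -0.763, 1.033], [0.0, 0.0, 0.0, 1.0]]
top 590.6781517829534 590.6781517829534 323.2799050392173 241.7088187082516 [[-0.001, -0.984, 0.181, 0.139], [-1.0, 0.001, -0.004, 0.065], [0.004, -0.181, -0.984, 1.667], [0.0, 0.0, 0.0, 1.0]]
{'time': 0.1, 'joint_pos': array([ 9.19208114e-01,  2.59224713e-01,  1.53592639e+00, -1.20611358e-05,
        1.34797858e+00, -2.02776882e-01]), 'dq': array([-9.84330914e-05, -2.38798266e-03, -3.56786733e-03,  6.25858806e-04,
       -3.66896201e-04, -6.27960269e-04]), 'effort': array([ 4.26291726e-04, -4.38210189e+01, -2.84644729e+01,  7.18854577e-02,
        3.62017751e-02, -9.43503392e-05]), 'position': array([0.23834006, 0.49518541, 0.23194421]), 'tcp_rot': array([-6.98945498e-01, -3.06221182e+00,  2.20461633e-03]), 'wrist_force': array([ 0.62081315, -0.06260484, -0.68234199]), 'moment': array([-0.05432749, -0.00336142,  0.01165918]), 'gripper_width': 0.0926989108677074}
```

View pics/scene0.png

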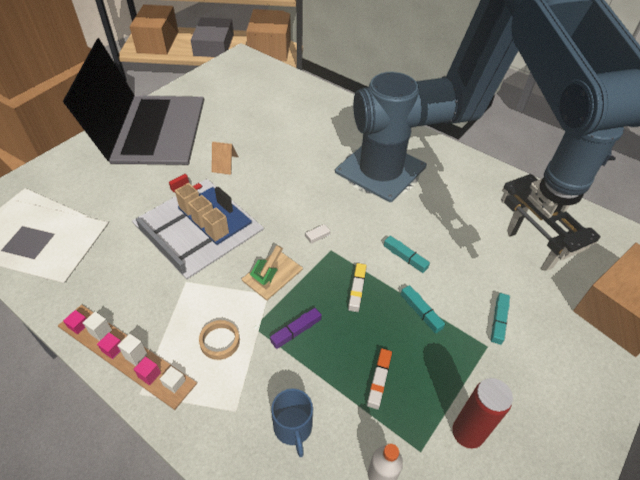

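View pics/top0.png

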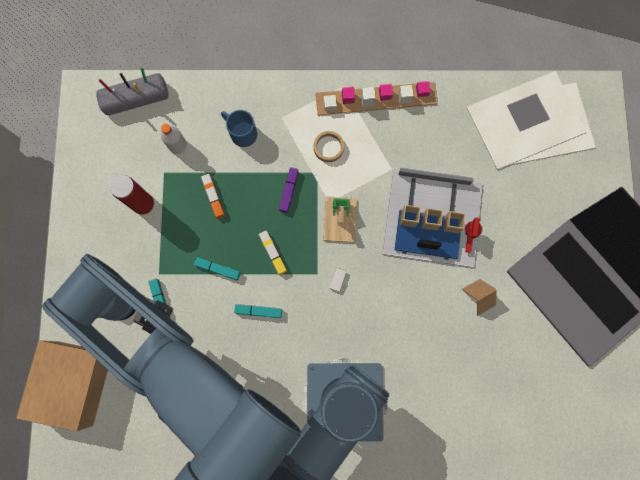

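The scene view shows yellow at (358,287) and an orange or red marker at (380,378). The top view has the same two at (272,252) and (212,195). Purple (289,189) and three turquoise are not meant. The rest is at (341,218) and the dock at (433,220). I'll confirm in an enlarged crop and make the first measurements.

```bash
cat > h.py <<'E'
import numpy as np,cv2
from bench import read_state, eyes
def snap(n):
    return eyes.snapshot(n)
def ray(s,u,v):
    T=s["T"];d=T[:3,:3]@np.array([(u-s["cx"])/s["fx"],(v-s["cy"])/s["fy"],1]);return T[:3,3],d
def onz(s,u,v,z):
    o,d=ray(s,u,v);return (o+d*(z-o[2])/d[2])
def proj(s,p):
    T=s["T"];c=T[:3,:3].T@(np.array(p)-T[:3,3]);return np.array([s["fx"]*c[0]/c[2]+s["cx"],s["fy"]*c[1]/c[2]+s["cy"]])
def tri(s1,p1,s2,p2):
    o1,d1=ray(s1,*p1);o2,d2=ray(s2,*p2);A=np.stack([d1,-d2],1);t=np.linalg.lstsq(A,o2-o1,rcond=None)[0]
    a=o1+d1*t[0];b=o2+d2*t[1];return (a+b)/2,np.linalg.norm(a-b)
def blobs(s,lo,hi,amin=15,roi=None):
    hsv=cv2.cvtColor(s["pixels"],cv2.COLOR_RGB2HSV);m=cv2.inRange(hsv,np.array(lo),np.array(hi))
    if roi: k=np.zeros_like(m);k[roi[1]:roi[3],roi[0]:roi[2]]=1;m=m*k
    n,l,st,c=cv2.connectedComponentsWithStats(m)
    return [(int(st[i,4]),np.round(c[i],1).tolist(),cv2.minAreaRect(np.argwhere(l==i)[:,::-1].astype(np.float32))) for i in range(1,n) if st[i,4]>=amin]
E
python3 - <<'E'
from h import *
s=snap("scene");t=snap("top")
a=cv2.resize(t["pixels"][160:285,180:490],None,fx=2.5,fy=2.5,interpolation=3)
b=cv2.resize(s["pixels"][165:415,130:440],None,fx=1.1,fy=1.1,interpolation=3)
o=np.zeros((312+275,775,3),np.uint8);o[:312,:775]=a[:312];o[312:,:341]=b
c=cv2.resize(s["pixels"][170:270,130:310],None,fx=2.4,fy=2.4,interpolation=3);o[312:312+240,342:342+432]=c
cv2.imwrite("pics/c1.png",o[:,:,::-1])
for n,im in(("s",s),("t",t)):
  for nm,lo,hi in(("orange",(3,150,120),(17,255,255)),("red",(0,170,100),(3,255,255)),("red2",(174,150,90),(180,255,255)),("yellow",(20,150,120),(32,255,255)),("green",(50,120,60),(75,255,255)),("blue",(105,130,50),(118,255,255))):
    print(n,nm,[(x[0],x[1],np.round(x[2][1],1).tolist(),round(x[2][2])) for x in blobs(im,lo,hi)])
E
```

```text
s orange [(208, [384.2, 358.0], [11.6, 17.9], 14), (68, [377.0, 387.5], [12.9, 5.1], 16), (196, [390.8, 452.1], [16.0, 14.0], 90)]
s red [(131, [177.8, 181.7], [8.7, 18.8], 58), (21, [197.3, 186.0], [3.1, 5.8], 63)]
s red2 []
s yellow [(121, [359.9, 270.4], [9.5, 12.8], 6), (40, [355.9, 293.4], [10.6, 3.5], 11)]
s green [(60, [257.9, 274.6], [17.0, 14.7], 39)]
s blue [(34, [207.9, 194.1], [9.0, 10.0], 90)]
t orange [(63, [165.4, 128.1], [7.8, 8.5], 45), (37, [208.5, 185.2], [3.7, 9.1], 68), (136, [216.8, 208.3], [15.0, 9.0], 69)]
t red [(265, [472.2, 232.0], [33.0, 14.0], 90)]
t red2 []
t yellow [(36, [267.4, 242.3], [3.6, 8.5], 63), (143, [278.8, 265.3], [15.7, 8.5], 63)]
t green [(18, [143.1, 74.4], [13.6, 1.1], 73), (120, [341.0, 203.8], [14.9, 15.0], 7)]
t blue [(1428, [426.6, 240.4], [63.4, 38.9], 8), (59, [409.5, 215.9], [6.0, 9.0], 90), (51, [431.6, 219.0], [8.0, 6.0], 0), (49, [453.5, 222.2], [6.0, 7.0], 90)]
```

View pics/c1.png

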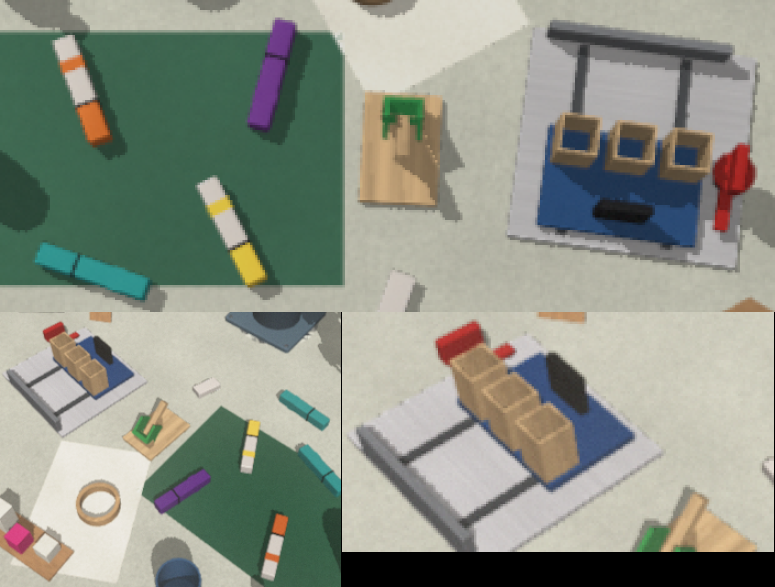

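```bash
python3 - <<'E'
from h import *
t=snap("top");s=snap("scene")
f=lambda x,y:(180+(x+.5)/2.5-.5,160+(y+.5)/2.5-.5)
print("rest base z10");P=[onz(t,*f(*c),.010)[:2] for c in((364,92),(443,96),(438,207),(360,203))]
for i in range(4): d=P[(i+1)%4]-P[i];print(P[i].round(4),np.linalg.norm(d).round(4),np.degrees(np.arctan2(d[1],d[0])).round(1))
print("mean",np.mean(P,0).round(4))
print("dock z8");P=[onz(t,*f(*c),.008)[:2] for c in((537,25),(757,62),(735,268),(510,238))]
for i in range(4): d=P[(i+1)%4]-P[i];print(P[i].round(4),np.linalg.norm(d).round(4),np.degrees(np.arctan2(d[1],d[0])).round(1))
print("mean",np.mean(P,0).round(4))
print("rims z86",[onz(t,*f(*c),.086)[:2].round(4).tolist() for c in((577,130),(633,137),(688,144))])
print("handle top z78",onz(t,*f(623,207),.078).round(4))
print("latch bar top z85 ends", [onz(t,*f(*c),.085)[:2].round(4).tolist() for c in((741,148),(727,190))])
hsv=cv2.cvtColor(t["pixels"],cv2.COLOR_RGB2HSV)
for n,roi,cap,band in(("yel",(255,225,292,280),(278.8,265.3),(267.4,242.3)),("ora",(198,168,230,224),(216.8,208.3),(208.5,185.2))):
    m=((hsv[...,0]<34)&(hsv[...,2]>85)).astype(np.uint8);k=np.zeros_like(m);k[roi[1]:roi[3],roi[0]:roi[2]]=1;m*=k
    nn,l,st,c=cv2.connectedComponentsWithStats(m);i=1+st[1:,4].argmax()
    q=np.argwhere(l==i)[:,::-1].astype(np.float32);W=np.array([onz(t,*p,.026)[:2] for p in q]);r=cv2.minAreaRect((W*1000).astype(np.float32))
    a=onz(t,*cap,.026)[:2];b=onz(t,*band,.026)[:2];d=a-b
    print(n,st[i],W.mean(0).round(4),np.round(r[0],1),np.round(r[1],1),"cap",a.round(4),"dir",np.degrees(np.arctan2(d[1],d[0])).round(1),"rect ang",round(r[2],1))
for n,c in(("yel",(359.9,270.4)),("ora",(384.2,358))):print(n,"scene cap",onz(s,*c,.02).round(4))
g=[x for x in blobs(t,(50,120,60),(75,255,255),roi=(320,190,360,225))];print("green",g)
E
```

```text
rest base z10
[0.5762 0.052 ] 0.0915 -93.0
[ 0.5714 -0.0394] 0.1307 176.8
[ 0.4409 -0.0322] 0.0891 87.0
[0.4456 0.0568] 0.1307 -2.1
mean [0.5086 0.0093]
dock z8
[ 0.6574 -0.1504] 0.2591 -100.0
[ 0.6126 -0.4056] 0.2447 171.3
[ 0.3707 -0.3684] 0.257 82.2
[ 0.4054 -0.1138] 0.2547 -8.3
mean [ 0.5115 -0.2596]
rims z86 [[0.513, -0.1815], [0.5051, -0.2428], [0.4972, -0.303]]
handle top z78 [ 0.4284 -0.2307  0.078 ]
latch bar top z85 ends [[0.4929, -0.3612], [0.4459, -0.3437]]
yel [255 231  37  49 589] [0.3891 0.1998] [403.  198.6] [100.7 136.7] cap [0.3732 0.1828] dir -153.3 rect ang 89.9
ora [202 174  23  44 415] [0.5738 0.3752] [574.5 376.3] [132.9  28.2] cap [0.5374 0.3616] dir -159.2 rect ang 21.0
yel scene cap [0.369  0.1807 0.02  ]
ora scene cap [0.5328 0.3605 0.02  ]
green [(121, [340.9, 203.9], ((340.54620361328125, 206.6307830810547), (14.884167671203613, 15.00820255279541), 7.125016689300537))]
```

Both views show yellow (cap at 279,265 top) and orange (cap 217,208 top; hue is well apart from the latch's red). Both caps face the robot. I'm adding a move calculator, checking the rest seat, then moving.

```bash
cat >> h.py <<'E'
from scipy.spatial.transform import Rotation as Ro
def plan(x,y,z,jaw,after=True):
    """shift (tool axes, units of 0.5 m) before any turn and after the turn; spin in units of pi. jaw: world angle of tool y, deg"""
    s=read_state();R=Ro.from_rotvec(s["tcp_rot"]).as_matrix();p=s["position"]
    j=np.degrees(np.arctan2(R[1,1],R[0,1]));d=(jaw-j+90)%180-90
    D=np.array([x,y,z])-p
    a=np.radians(jaw if abs(((j+d)-jaw+180)%360-180)<1 else jaw+180);yt=np.array([np.cos(a),np.sin(a),0]);zt=np.array([0,0,-1.]);R2=np.stack([np.cross(yt,zt),yt,zt],1)
    print("pos",p.round(4),"jaw",j.round(1),"w",round(s["gripper_width"],4),"F",s["wrist_force"].round(1),"q",s["joint_pos"].round(2),"t",round(s["time"],1))
    print("shift before spin",(R.T@D/.5).round(4),"| spin",round(-d/180,4),"(rows>=%d)"%np.ceil(abs(d)/8.5),"| shift after spin",(R2.T@D/.5).round(4),"dist",np.linalg.norm(D).round(3))
E
python3 - <<'E'
from h import *
t=snap("top");s=snap("scene")
print("rail top end: top ray z.09",onz(t,340.5,222.8,.09).round(4),"scene",onz(s,277,246.5,.09).round(4),tri(t,(340.5,222.8),s,(277,246.5)))
print("green onz",onz(t,340.9,203.9,.045).round(4))
plan(.3653,.1785,.10,116.7)
E
```

```text
rail top end: top ray z.09 [0.481  0.0112 0.09  ] scene [0.4836 0.0091 0.09  ] (array([0.4821932 , 0.00988509, 0.08884435]), np.float64(0.0031666382417649074))
green onz [0.5454 0.0082 0.045 ]
pos [0.2386 0.4955 0.2325] jaw 64.3 w 0.0931 F [-0.4 -0.1 -0.2] q [ 0.92  0.26  1.54 -0.    1.35 -0.2 ] t 0.4
shift before spin [-0.5034 -0.4611  0.2652] | spin -0.2912 (rows>=7) | shift after spin [ 0.0584 -0.6802  0.265 ] dist 0.366
```

Call:
play_rows([
  [0, -0.063, -0.0577, 0, 0],
  [0, -0.063, -0.0577, 0, 0],
  [0, -0.063, -0.0577, 0, 0],
  [0, -0.063, -0.0577, 0, 0],
  [0, -0.063, -0.0577, 0, 0],
  [0, -0.063, -0.0577, 0, 0],
  [0, -0.063, -0.0577, 0, 0],
  [0, -0.063, -0.0577, 0, 0],
  [0, 0, 0, 0.04, -0.0416],
  [0, 0, 0, 0.04, -0.0416],
  [0, 0, 0, 0.04, -0.0416],
  [0, 0, 0, 0.04, -0.0416],
], force=3)

```text
time: 1.6
position: [0.3657, 0.178, 0.1522]
tcp_rot: [-0.123, 3.138, 0.0]
wrist_force: [-0.3, 0.2, -0.4]
gripper_width: 0.0931
```

Call:
play_rows([
  [0, 0, 0, 0.04, -0.0416],
  [0, 0, 0, 0.04, -0.0416],
  [0, 0, 0, 0.025, -0.0416],
  [0, 0, 0, 0, 0],
  [0, 0, 0, 0, 0],
])

```text
time: 2.1
position: [0.3657, 0.1783, 0.1004]
tcp_rot: [0.72, -3.058, -0.0]
wrist_force: [0.4, -0.3, 0.5]
gripper_width: 0.0929
```

```bash
python3 - <<'E'
from h import *
s=snap("scene");t=snap("top")
# re-measure yellow cap & band
for n,im in(("s",s),("t",t)):
  for x in blobs(im,(20,150,110),(32,255,255),roi=(240,220,400,310)):print(n,x[0],x[1],onz(im,*x[1],.026 if n=="t" else .022).round(4))
plan(.3653,.1785,.0175,116.7)
E
```

```text
s 126 [359.9, 270.5] [0.3706 0.1816 0.022 ]
s 40 [355.9, 293.4] [0.4333 0.2137 0.022 ]
t 35 [281.8, 271.1] [0.3568 0.1742 0.026 ]
pos [0.3662 0.1784 0.101 ] jaw 116.6 w 0.0926 F [0.6 0.1 0.7] q [ 0.18  0.15  2.04  0.    0.95 -1.86] t 2.2
shift before spin [0.0018 0.0011 0.167 ] | spin -0.0008 (rows>=1) | shift after spin [0.0015 0.001  0.167 ] dist 0.083
```

Commands track accurately. Next I lower, grip at 3 N and lift, to see whether the marker swings.

Call:
play_rows([
  [0, 0.0015, 0.001, 0.06, 0],
  [0, 0, 0, 0.06, 0],
  [0, 0, 0, 0.047, 0],
  [255, 0, 0, 0, 0],
  [255, 0, 0, 0, 0],
  [255, 0, 0, 0, 0],
  [255, 0, 0, 0, 0],
  [255, 0, 0, 0, 0],
  [255, 0, 0, 0, 0],
], force=3)

```text
time: 3.1
position: [0.3649, 0.1784, 0.017]
tcp_rot: [-0.725, 3.056, -0.0]
wrist_force: [-0.1, -0.1, -1.2]
gripper_width: 0.05
```

Call:
play_rows([
  [255, 0, 0, -0.05, 0],
  [255, 0, 0, -0.09, 0],
  [255, 0, 0, -0.09, 0],
  [255, 0, 0, -0.09, 0],
  [255, 0, 0, 0, 0],
  [255, 0, 0, 0, 0],
  [255, 0, 0, 0, 0],
])

```text
time: 3.8
position: [0.3636, 0.1782, 0.1755]
tcp_rot: [0.725, -3.055, -0.0]
wrist_force: [0.3, -0.8, -0.7]
gripper_width: 0.0006
```

```bash
python3 - <<'E'
from h import *
s=snap("scene");cv2.imwrite("pics/y1.png",cv2.resize(s["pixels"][120:360,240:500],None,fx=2,fy=2)[:,:,::-1])
plan(.482,.01,.2,87)
E
```

```text
pos [0.3634 0.1781 0.1752] jaw 116.7 w 0.0003 F [0.2 0.1 0.2] q [ 0.18  0.05  1.94 -0.    1.16 -1.86] t 3.9
shift before spin [-0.0607 -0.4069 -0.0502] | spin 0.165 (rows>=4) | shift after spin [-0.2545 -0.3234 -0.0497] dist 0.207
```

View pics/y1.png

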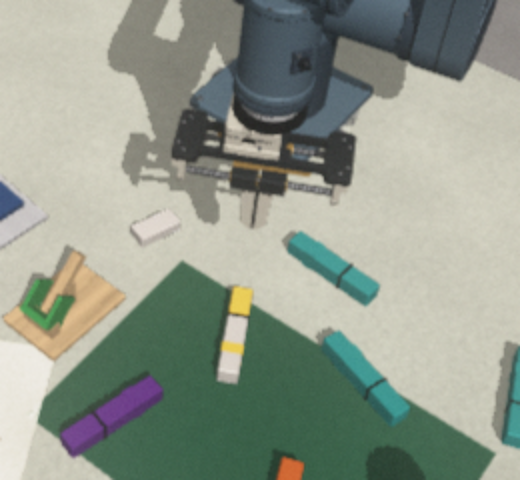

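The picture shows the gripper closed on nothing: the fingers are slow (about 70 mm/s) and I lifted too early. The marker is still in place at crop (233,335). I'll repeat with a longer wait, after re-measuring.

```bash
python3 - <<'E'
from h import *
s=snap("scene")
for x in blobs(s,(20,150,110),(32,255,255),roi=(240,220,400,310)):print(x[0],x[1],onz(s,*x[1],.022).round(4))
plan(.3653,.1785,.0175,116.7)
E
```

```text
120 [359.8, 270.5] [0.3707 0.1814 0.022 ]
39 [355.9, 293.4] [0.4333 0.2137 0.022 ]
pos [0.3634 0.1781 0.1751] jaw 116.7 w 0.0004 F [-0.1  0.4 -0. ] q [ 0.18  0.05  1.94 -0.    1.16 -1.86] t 3.9
shift before spin [-0.0047 -0.0013  0.3151] | spin -0.0 (rows>=1) | shift after spin [-0.0037 -0.001   0.3152] dist 0.158
```

Call:
play_rows([
  [110, 0, 0, 0, 0],
  [110, 0, 0, 0, 0],
  [110, 0, 0, 0, 0],
  [110, 0, 0, 0, 0],
  [110, 0, 0, 0.08, 0],
  [110, 0, 0, 0.08, 0],
  [110, 0, 0, 0.04, 0],
])

```text
time: 4.6
position: [0.363, 0.1781, 0.0743]
tcp_rot: [0.725, -3.054, -0.0]
wrist_force: [0.0, 0.0, 0.6]
gripper_width: 0.0505
```

Call:
play_rows([
  [110, -0.004, -0.001, 0.06, 0],
  [110, 0, 0, 0.053, 0],
  [255, 0, 0, 0, 0],
  [255, 0, 0, 0, 0],
  [255, 0, 0, 0, 0],
  [255, 0, 0, 0, 0],
  [255, 0, 0, 0, 0],
  [255, 0, 0, 0, 0],
  [255, 0, 0, 0, 0],
  [255, 0, 0, 0, 0],
], force=3)

```text
time: 5.6
position: [0.3676, 0.179, 0.0207]
tcp_rot: [-0.725, 3.055, -0.0]
wrist_force: [2.0, -0.7, 4.2]
gripper_width: 0.026
```

Call:
play_rows([
  [255, 0, 0, -0.03, 0],
  [255, 0, 0, -0.05, 0],
  [255, 0, 0, -0.08, 0],
  [255, 0, 0, -0.08, 0],
  [255, 0, 0, -0.09, 0],
  [255, 0, 0, 0, 0],
  [255, 0, 0, 0, 0],
])

```text
time: 6.3
position: [0.3665, 0.1788, 0.1853]
tcp_rot: [-0.725, 3.056, -0.0]
wrist_force: [-0.7, -0.1, -1.4]
gripper_width: 0.0259
```

```bash
python3 - <<'E'
from h import *
s=snap("scene");cv2.imwrite("pics/y2.png",cv2.resize(s["pixels"][120:360,240:500],None,fx=2,fy=2)[:,:,::-1])
plan(.482,.01,.2,87)
E
```

```text
pos [0.3656 0.1786 0.1841] jaw 116.7 w 0.0261 F [ 0.3 -0.3 -0.4] q [ 0.18  0.04  1.92 -0.    1.18 -1.86] t 6.3
shift before spin [-0.0564 -0.4059 -0.0321] | spin 0.165 (rows>=4) | shift after spin [-0.2501 -0.3246 -0.0318] dist 0.206
```

View pics/y2.png

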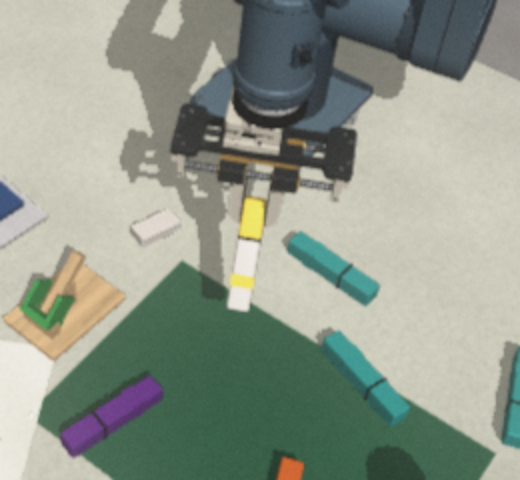

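```bash
python3 - <<'E'
from h import *
s=snap("scene")
d=np.array([np.cos(np.radians(-153.3)),np.sin(np.radians(-153.3)),0]);g=np.array([.3656,.1786,.189])
print("grip",proj(s,g).round(0))
for th in(0,15,30,45,60,75,90):
    a=np.cos(np.radians(th))*d+np.sin(np.radians(th))*np.array([0,0,1]);print(th,"tail",proj(s,g-a*.115).round(0),"capend",proj(s,g+a*.015).round(0))
print([(x[0],x[1]) for x in blobs(s,(20,150,110),(32,255,255),roi=(240,180,400,310))])
E
```

```text
grip [367. 224.]
0 tail [359. 263.] capend [368. 219.]
15 tail [358. 270.] capend [368. 218.]
30 tail [358. 274.] capend [368. 218.]
45 tail [358. 274.] capend [368. 217.]
60 tail [359. 270.] capend [368. 218.]
75 tail [360. 264.] capend [367. 218.]
90 tail [362. 256.] capend [367. 219.]
[(24, [364.0, 222.8])]
```

The cap hangs at crop (252,217) and the tail at (240,308), so it has drooped to about 30–45°, but this view is ambiguous. I'll carry it over the rest and measure the tilt there.

Call:
play_rows([
  [255, 0, 0, -0.01, 0.033],
  [255, 0, 0, -0.01, 0.033],
  [255, 0, 0, -0.01, 0.033],
  [255, 0, 0, -0.01, 0.033],
  [255, 0, 0, 0, 0.033],
  [255, -0.038, -0.054, 0, 0],
  [255, -0.038, -0.054, 0, 0],
  [255, -0.038, -0.054, 0, 0],
  [255, -0.038, -0.054, 0, 0],
  [255, -0.038, -0.054, 0, 0],
  [255, -0.038, -0.054, 0, 0],
  [255, 0, 0, 0, 0],
])

```text
time: 7.6
position: [0.4729, 0.0081, 0.2028]
tcp_rot: [-0.087, -3.137, 0.001]
wrist_force: [-0.5, 1.1, -0.5]
gripper_width: 0.0259
```

```bash
python3 - <<'E'
from h import *
s=snap("scene");t=snap("top")
o=np.zeros((480,800,3),np.uint8);o[:,:400]=cv2.resize(s["pixels"][130:322,200:360],(400,480));o[:,400:]=cv2.resize(t["pixels"][150:270,290:390],(400,480))
cv2.imwrite("pics/y3.png",o[:,:,::-1])
plan(.4717,.0112,.120,87.2)
p=read_state()["position"];g=p+[0,0,.005];r=np.array([-.9988,.0488,0])
for th in(0,15,30,45,60,75,90):
    a=np.cos(np.radians(th))*r+np.sin(np.radians(th))*np.array([0,0,1]);print(th,"tail scene",proj(s,g-a*.115).round(0),"top",proj(t,g-a*.115).round(0))
E
```

```text
pos [0.4709 0.0109 0.203 ] jaw 86.9 w 0.0259 F [ 0.2  0.4 -0.3] q [-0.21  0.14  1.76  0.    1.25 -1.73] t 7.7
shift before spin [-0.0024  0.0005  0.1659] | spin -0.0017 (rows>=1) | shift after spin [-0.0016  0.0007  0.1659] dist 0.083
0 tail scene [242. 239.] top [344. 173.]
15 tail scene [245. 247.] top [344. 178.]
30 tail scene [250. 252.] top [343. 185.]
45 tail scene [256. 254.] top [342. 194.]
60 tail scene [264. 253.] top [342. 204.]
75 tail scene [272. 249.] top [341. 215.]
90 tail scene [281. 243.] top [341. 226.]
```

View pics/y3.png

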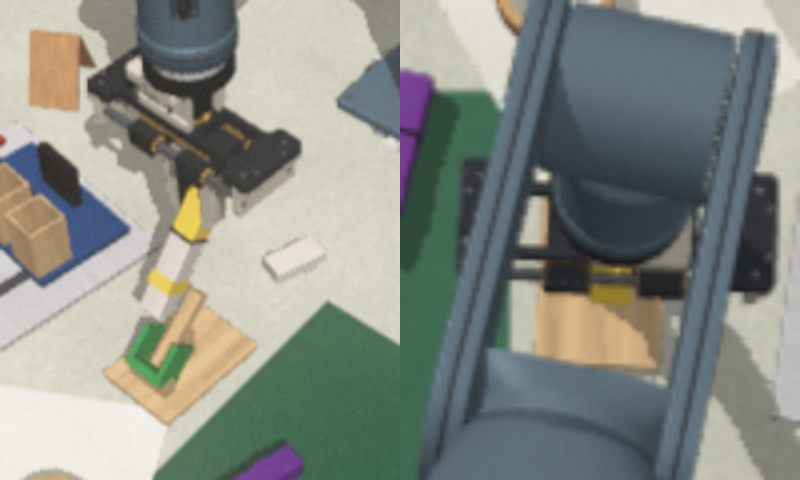

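The tail centre at scene (263,251) gives about 58° tilt, cap up. I'll lower the tail onto the rail and let it flatten to 45° as I move down and back, then let go.

Call:
play_rows([
  [255, -0.016, 0, 0.03, 0],
  [255, -0.016, 0, 0.03, 0],
  [255, 0, 0, 0.03, 0],
  [255, 0, 0, 0.03, 0],
  [255, 0.008, 0, 0.014, 0],
  [255, 0.008, 0, 0.014, 0],
  [255, 0.008, 0.0005, 0.013, 0],
  [255, 0.007, 0, 0.012, 0],
  [255, 0, 0, 0, 0],
])

```text
time: 8.6
position: [0.472, 0.0116, 0.1184]
tcp_rot: [0.082, 3.14, 0.0]
wrist_force: [-1.2, 0.3, -1.5]
gripper_width: 0.026
```

```bash
python3 - <<'E'
from h import *
s=snap("scene");cv2.imwrite("pics/y4.png",cv2.resize(s["pixels"][170:310,200:360],(640,560))[:,:,::-1])
plan(.4717,.0112,.117,87.2)
E
```

```text
pos [0.4721 0.0113 0.1186] jaw 87.0 w 0.026 F [-0.1 -1.2 -0.7] q [-0.21  0.23  1.87 -0.    1.03 -1.73] t 8.7
shift before spin [ 0.0009 -0.0002  0.0031] | spin -0.001 (rows>=1) | shift after spin [ 0.0009 -0.0002  0.0031] dist 0.002
```

View pics/y4.png

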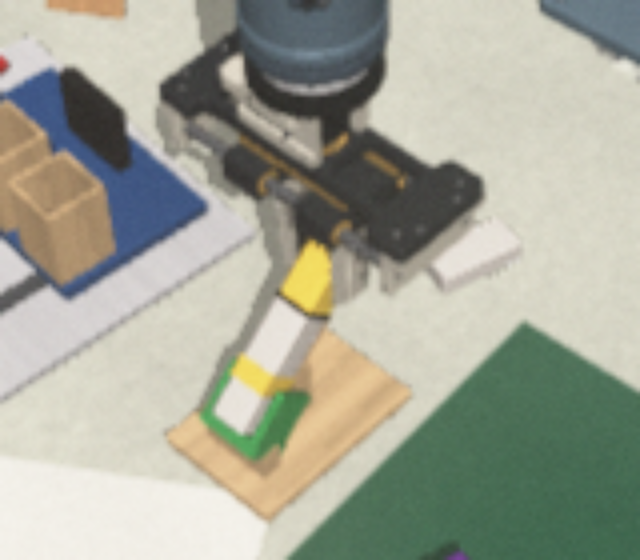

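The marker sits between the green cheeks, against the stop. Let go.

Call:
play_rows([
  [110, 0, 0, 0, 0],
  [110, 0, 0, 0, 0],
  [110, 0, 0, 0, 0],
  [110, 0, 0, 0, 0],
  [110, 0, 0, 0, 0],
  [110, 0, 0, 0, 0],
  [110, 0, 0, 0, 0],
])

```text
time: 9.35
position: [0.4726, 0.0113, 0.1187]
tcp_rot: [0.082, 3.14, -0.0]
wrist_force: [0.3, -0.3, -0.2]
gripper_width: 0.0528
```

```bash
python3 - <<'E'
from h import *
s=snap("scene");t=snap("top");cv2.imwrite("pics/y5.png",cv2.resize(s["pixels"][170:310,200:360],(640,560))[:,:,::-1])
plan(.470,.0112,.119,87.2)
seat=np.array([.507,.0095,.085]);a=np.array([-.706,.0345,.707])
for q in(.042,-.028,-.065):print(q,proj(s,seat+a*q+.013*np.array([.706,-.03,.707])).round(1),proj(s,seat+a*q).round(1))
print([(x[0],x[1]) for x in blobs(s,(20,150,110),(32,255,255),roi=(240,180,400,310))])
E
```

```text
pos [0.4725 0.0113 0.1186] jaw 87.0 w 0.053 F [-0.9  0.6  0.1] q [-0.21  0.24  1.87  0.    1.03 -1.73] t 9.4
shift before spin [ 0.005  -0.0005 -0.0007] | spin -0.0011 (rows>=1) | shift after spin [ 0.005  -0.0005 -0.0007] dist 0.003
0.042 [276.1 238.4] [278.9 238.7]
-0.028 [262.5 263.6] [265.4 263.6]
-0.065 [255.4 276.6] [258.4 276.6]
[(168, [278.2, 239.6]), (38, [264.8, 264.3])]
```

View pics/y5.png

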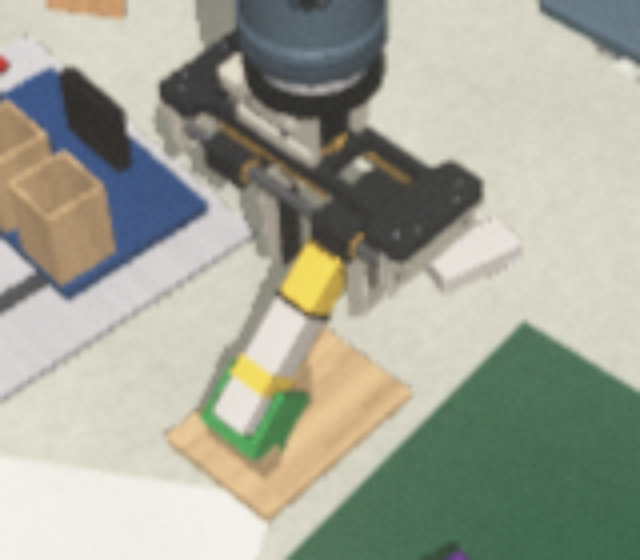

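Yellow rests seated: its cap at scene (278,240) matches the expected seat projection within about 2 px, and the fingers are clear. Now I regrip near the cap end and swing it upright about the foot stop, then lift.

Call:
play_rows([
  [110, 0.005, -0.0005, 0, 0],
  [255, 0, 0, 0, 0],
  [255, 0, 0, 0, 0],
  [255, 0, 0, 0, 0],
  [255, 0, 0, 0, 0],
  [255, 0, 0, 0, 0],
  [255, 0, 0, 0, 0],
  [255, 0, 0, 0, 0],
], force=3)

```text
time: 10.25
position: [0.4701, 0.0112, 0.1187]
tcp_rot: [0.082, 3.14, -0.0]
wrist_force: [0.3, -0.6, 0.3]
gripper_width: 0.026
```

Call:
play_rows([
  [255, -0.024, 0, -0.023, 0],
  [255, -0.026, 0, -0.021, 0],
  [255, -0.028, 0, -0.017, 0],
  [255, -0.031, 0, -0.015, 0],
  [255, 0, 0, -0.05, 0],
  [255, 0, 0, -0.06, 0],
  [255, 0, 0, -0.06, 0],
  [255, 0, 0, 0, 0],
  [255, 0, 0, 0, 0],
])

```text
time: 11.15
position: [0.5245, 0.0084, 0.2417]
tcp_rot: [0.082, 3.14, -0.0]
wrist_force: [-0.6, 0.4, -1.3]
gripper_width: 0.0256
```

```bash
python3 - <<'E'
from h import *
s=snap("scene");cv2.imwrite("pics/y6.png",cv2.resize(s["pixels"][130:290,160:340],(720,640))[:,:,::-1][:600])
plan(.497,-.303,.24,82.3)
p=read_state()["position"];g=p+[0,0,.005];r=np.array([-.9988,.0488,0])
for th in(45,60,75,90):
    a=np.cos(np.radians(th))*r+np.sin(np.radians(th))*np.array([0,0,1]);print(th,"tail scene",proj(s,g-a*.118).round(0),"band",proj(s,g-a*.081+[.01,0,0]).round(1))
print([(x[0],x[1]) for x in blobs(s,(20,150,110),(32,255,255),roi=(200,150,400,310))])
E
```

```text
pos [0.5239 0.0084 0.2408] jaw 87.0 w 0.0261 F [ 0.4 -0.2 -0.8] q [-0.2   0.21  1.58 -0.    1.35 -1.72] t 11.2
shift before spin [ 0.021  -0.6248  0.0014] | spin 0.0261 (rows>=1) | shift after spin [-0.0302 -0.6244  0.0015] dist 0.313
45 tail scene [237. 258.] band [241.4 246.3]
60 tail scene [246. 257.] band [247.5 245.7]
75 tail scene [255. 253.] band [254.1 243. ]
90 tail scene [265. 246.] band [260.9 238.5]
[(198, [257.5, 216.2]), (66, [244.2, 244.5])]
```

View pics/y6.png

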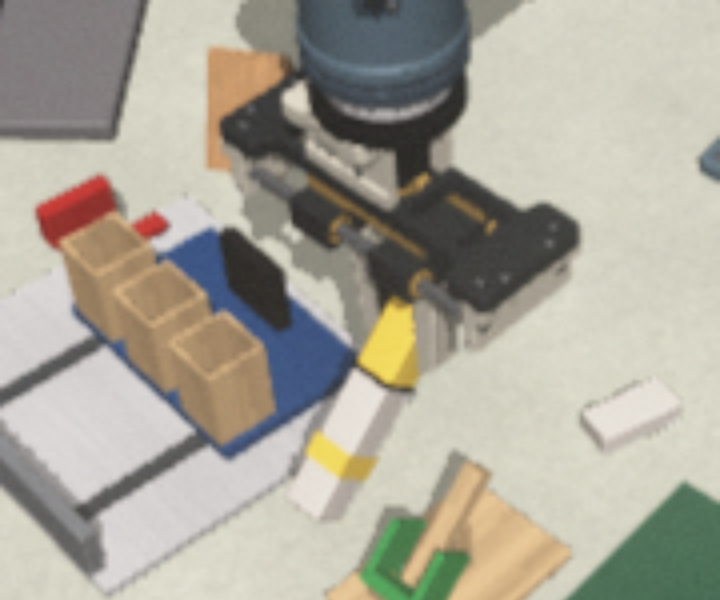

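Held, but at only about 52° (tail at scene (238,257)). I'll rotate it upright by nudging the tail against the front wall of cell2, which needs far less force than it takes to slide the caddy.

```bash
python3 - <<'E'
from h import *
s=snap("scene")
for c in((215.5,216.2),(200,205),(187,192)):print(onz(s,*c,.086).round(4))
plan(.401,-.167,.225,82.4)
E
```

```text
[ 0.5045 -0.1801  0.086 ]
[ 0.5019 -0.2396  0.086 ]
[ 0.4904 -0.3014  0.086 ]
pos [0.5235 0.0085 0.2402] jaw 87.0 w 0.0263 F [ 0.5  0.3 -1.3] q [-0.2   0.21  1.58  0.    1.35 -1.72] t 11.2
shift before spin [ 0.2263 -0.3634  0.0309] | spin 0.0255 (rows>=1) | shift after spin [ 0.1965 -0.3804  0.0305] dist 0.215
```

```bash
python3 - <<'E'
from h import *
t=snap("top");img=cv2.imread("pics/top0.png")[:,:,::-1];hsv=cv2.cvtColor(np.ascontiguousarray(img),cv2.COLOR_RGB2HSV)
m=cv2.inRange(hsv,np.array((10,60,90)),np.array((25,255,255)));m[:195]=0;m[245:]=0;m[:,:395]=0;m[:,470:]=0
n,l,st,c=cv2.connectedComponentsWithStats(m)
for i in range(1,n):
    if st[i,4]<40: continue
    W=np.array([onz(t,*p,.086)[:2] for p in np.argwhere(l==i)[:,::-1]])
    u=np.array([np.cos(np.radians(-7.5)),np.sin(np.radians(-7.5))]);v=np.array([-u[1],u[0]])
    a=W@u;b=W@v
    xb=a.max()+.0012-.022; yb=(b.max()+b.min())/2   # rear outer edge, sides
    # rear part only for sides
    k=a>a.max()-.03; yb2=(b[k].max()+b[k].min())/2
    print(st[i].tolist(),"width",(b[k].max()-b[k].min()).round(4),"centre",(xb*u+yb2*v).round(4),"depth",(a.max()-a.min()).round(4))
E
```

```text
[401, 205, 20, 21, 176] width 0.0488 centre [ 0.5108 -0.1817] depth 0.0549
[424, 208, 19, 22, 184] width 0.0496 centre [ 0.5016 -0.2422] depth 0.057
[445, 211, 20, 22, 202] width 0.0532 centre [ 0.4935 -0.3018] depth 0.0576
```

Call:
play_rows([
  [255, 0, 0, 0, 0.0255],
  [255, 0.028, -0.054, 0, 0],
  [255, 0.028, -0.054, 0, 0],
  [255, 0.028, -0.054, 0, 0],
  [255, 0.028, -0.054, 0, 0],
  [255, 0.028, -0.054, 0, 0],
  [255, 0.028, -0.055, 0, 0],
  [255, 0.028, -0.055, 0, 0],
  [255, 0, 0, 0.03, 0],
  [255, 0, 0, 0, 0],
])

```text
time: 12.3
position: [0.4004, -0.1667, 0.2243]
tcp_rot: [-0.211, -3.13, -0.005]
wrist_force: [-1.2, 0.2, -1.0]
gripper_width: 0.0259
```

Call:
play_rows([
  [255, 0, 0, 0.05, 0],
  [255, 0, 0, 0.05, 0],
  [255, 0, 0, 0.049, 0],
  [255, -0.02, 0, 0, 0],
  [255, -0.02, 0, 0, 0],
  [255, -0.02, 0, 0, 0],
  [255, -0.018, 0, 0, 0],
  [255, -0.018, 0, 0, 0],
  [255, -0.018, 0, 0, 0],
  [255, -0.018, 0, 0, 0],
  [255, -0.018, 0, 0, 0],
  [255, 0, 0, 0, 0],
])

```text
time: 13.5
position: [0.4783, -0.1775, 0.1522]
tcp_rot: [0.208, 3.133, -0.001]
wrist_force: [-0.9, 0.2, -0.9]
gripper_width: 0.0262
```

Call:
play_rows([
  [255, 0, 0, -0.05, 0],
  [255, 0, 0, -0.06, 0],
  [255, 0, 0, -0.04, 0],
  [255, 0, 0, 0, 0],
])

```text
time: 13.9
position: [0.4785, -0.178, 0.2299]
tcp_rot: [0.207, 3.128, -0.005]
wrist_force: [0.1, -0.4, -0.9]
gripper_width: 0.026
```

```bash
python3 - <<'E'
from h import *
s=snap("scene");cv2.imwrite("pics/y7.png",cv2.resize(s["pixels"][110:260,140:320],(720,600))[:,:,::-1])
plan(.5105,-.1808,.225,82.4)
p=read_state()["position"];g=p+[0,0,.005];r=np.array([-.991,.1305,0])
for th in(60,70,80,90,100):
    a=np.cos(np.radians(th))*r+np.sin(np.radians(th))*np.array([0,0,1]);print(th,"tail scene",proj(s,g-a*.118).round(0),"band",proj(s,g-a*.081+[.01,0.005,0]).round(1))
print([(x[0],x[1]) for x in blobs(s,(20,150,110),(32,255,255),roi=(140,110,400,310))])
E
```

```text
pos [ 0.4775 -0.1775  0.228 ] jaw 82.4 w 0.0263 F [-0.4  0.  -0.6] q [-0.58  0.19  1.64  0.    1.31 -2.01] t 13.9
shift before spin [-0.0662  0.0021  0.0062] | spin 0.0 (rows>=1) | shift after spin [-0.0662  0.0021  0.006 ] dist 0.033
60 tail scene [202. 210.] band [205.1 200.3]
70 tail scene [209. 209.] band [209.8 199.4]
80 tail scene [216. 206.] band [214.5 197.8]
90 tail scene [222. 203.] band [219.2 195.4]
100 tail scene [229. 198.] band [223.7 192.3]
[(90, [212.7, 170.0]), (64, [201.6, 194.2])]
```

View pics/y7.png

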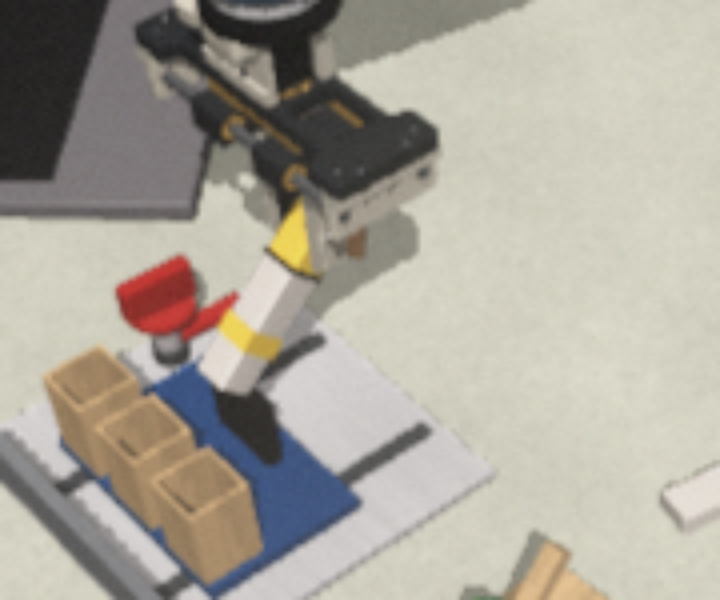

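The picture shows the marker tilt unchanged at about 52°, and the caddy pushed in instead: the rims are now at scene (192,230), (177,217) and (163,204). The grip holds torque better than I assumed. The caddy must not be home yet, so I'll upright across the slide (dock y), where the caddy is rigid. First, measure where the caddy is.

```bash
python3 - <<'E'
from h import *
s=snap("scene");t=snap("top")
for c in((192.5,230.5),(176.8,217.5),(163,204.5)):print(onz(s,*c,.086).round(4))
o=np.zeros((560,780,3),np.uint8);o[:,:]=cv2.resize(t["pixels"][145:285,370:565],(780,560));cv2.imwrite("pics/d1.png",o[:,:,::-1])
E
```

```text
[ 0.5748 -0.1893  0.086 ]
[ 0.5697 -0.2525  0.086 ]
[ 0.5613 -0.3147  0.086 ]
```

View pics/d1.png

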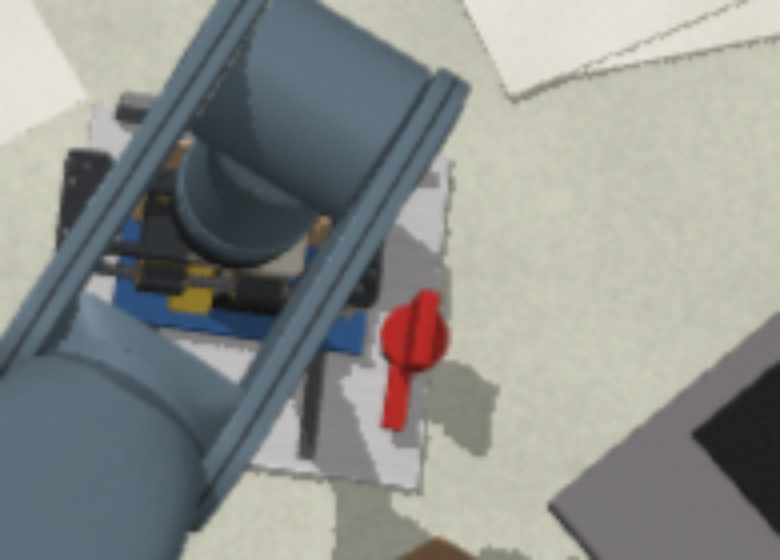

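```bash
python3 - <<'E'
from h import *
s=snap("scene");t=snap("top")
u=np.array([.991,-.1305]);v=np.array([.1305,.991])
w=onz(t,180+642/2.5,160+47/2.5,.045)[:2]
c=np.array([.569,-.2515])
print("wall front",w.round(4),"gap from cell1 along u",((w-c)@u).round(4))
# scene: inner top edge of wall in y7 crop (x4,+140,+110): two points
for p in((15,430),(125,572)):
    q=onz(s,p[0]/4+140,p[1]/4+110,.045)[:2];print(q.round(4),((q-c)@u).round(4),((q-c)@v).round(4))
l=onz(t,414/4+370,337/4+145,.055)[:2];print("latch",l.round(4),((l-c)@u).round(4),((l-c)@v).round(4))
for p in((370,348),(190,322)):
    q=onz(t,p[0]/4+370,p[1]/4+145,.022)[:2];print("apron front",q.round(4),((q-c)@u).round(4))
E
```

```text
wall front [ 0.6189 -0.2656] gap from cell1 along u 0.0513
[ 0.6039 -0.3544] 0.048 -0.0974
[ 0.639  -0.2067] 0.0635 0.0535
latch [ 0.47   -0.3606] -0.0838 -0.1211
apron front [ 0.4689 -0.3377] -0.088
apron front [ 0.4878 -0.2103] -0.0858
```

The caddy has about 15 mm left to home, which is fine as long as I push only in y. Spin +90° so the tail points to dock −y, then upright it against cell2's outer side wall.

Call:
play_rows([
  [255, 0, 0, -0.02, 0.0455],
  [255, 0, 0, 0, 0.0455],
  [255, 0, 0, 0, 0.0455],
  [255, 0, 0, 0, 0.0455],
  [255, 0, 0, 0, 0.0455],
  [255, 0, 0, 0, 0.0455],
  [255, 0, 0, 0, 0.0455],
  [255, 0, 0, 0, 0.0455],
  [255, 0, 0, 0, 0.0455],
  [255, 0, 0, 0, 0.0455],
  [255, 0, 0, 0, 0.045],
  [255, 0, 0, 0, 0],
])

```text
time: 15.35
position: [0.4761, -0.1767, 0.2359]
tcp_rot: [-2.363, -2.067, 0.001]
wrist_force: [0.0, -0.5, -0.3]
gripper_width: 0.0258
```

```bash
python3 - <<'E'
from h import *
plan(.595,-.0785,.225,-7.5)
E
```

```text
pos [ 0.4761 -0.1767  0.2359] jaw -7.7 w 0.0258 F [ 0.  -0.5 -0.3] q [-0.58  0.18  1.63  0.    1.34 -0.44] t 15.3
shift before spin [0.2263 0.2095 0.0217] | spin -0.0009 (rows>=1) | shift after spin [0.2257 0.2101 0.0218] dist 0.155
```

Call:
play_rows([
  [255, 0.0566, 0.0525, 0, 0],
  [255, 0.0566, 0.0525, 0, 0],
  [255, 0.0566, 0.0525, 0, 0],
  [255, 0.0566, 0.0525, 0, 0],
  [255, 0, 0, 0, 0],
  [255, 0, 0, 0.06, 0],
  [255, 0, 0, 0.06, 0],
  [255, 0, 0, 0.06, 0],
  [255, 0, 0, 0, 0],
])

```text
time: 16.25
position: [0.5918, -0.0781, 0.1422]
tcp_rot: [-2.354, -2.067, 0.009]
wrist_force: [-0.7, 0.4, -1.1]
gripper_width: 0.0259
```

Call:
play_rows([
  [255, -0.02, 0, 0, 0],
  [255, -0.02, 0, 0, 0],
  [255, -0.02, 0, 0, 0],
  [255, -0.02, 0, 0, 0],
  [255, -0.02, 0, 0, 0],
  [255, -0.02, 0, 0, 0],
  [255, -0.018, 0, 0, 0],
  [255, -0.018, 0, 0, 0],
  [255, 0, 0, 0, 0],
  [255, 0, 0, 0, 0],
])

```text
time: 17.25
position: [0.5851, -0.1562, 0.147]
tcp_rot: [-2.364, -2.069, 0.0]
wrist_force: [0.2, -0.6, -1.3]
gripper_width: 0.0258
```

```bash
python3 - <<'E'
from h import *
s=snap("scene");cv2.imwrite("pics/y8.png",cv2.resize(s["pixels"][130:280,130:310],(720,600))[:,:,::-1])
plan(.580,-.1905,.225,-7.5)
E
```

```text
pos [ 0.5852 -0.1558  0.147 ] jaw -7.6 w 0.0256 F [ 0.3  0.5 -1.1] q [-0.44  0.42  1.51  0.    1.2  -0.31] t 17.3
shift before spin [-0.0701 -0.0012 -0.156 ] | spin -0.0005 (rows>=1) | shift after spin [-0.0701 -0.0013 -0.156 ] dist 0.085
```

View pics/y8.png

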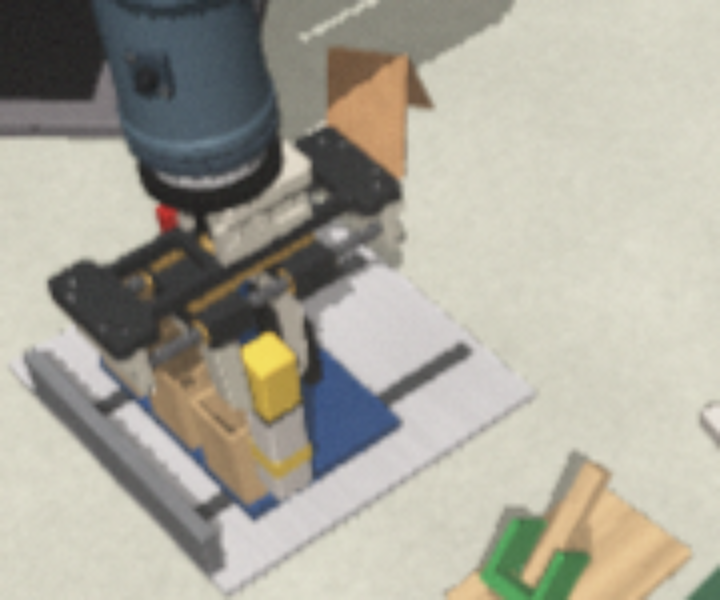

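The picture shows the marker now close to upright beside cell2 (cap at scene (198,220), tail about (202,252)). That's 12 views used, so from here I check by numbers. Lift over the cell.

Call:
play_rows([
  [255, 0, 0, -0.05, 0],
  [255, 0, 0, -0.05, 0],
  [255, 0, 0, -0.056, 0],
  [255, -0.024, 0, 0, 0],
  [255, -0.024, 0, 0, 0],
  [255, -0.022, 0, 0, 0],
  [255, 0, 0, 0, 0],
  [255, 0, 0, 0, 0],
])

```text
time: 18.1
position: [0.58, -0.1909, 0.2238]
tcp_rot: [-2.363, -2.066, 0.001]
wrist_force: [0.4, 0.1, -0.7]
gripper_width: 0.0264
```

```bash
python3 - <<'E'
from h import *
s=snap("scene");t=snap("top")
plan(.580,-.1905,.225,-7.5)
p=read_state()["position"];g=p+[0,0,.005];u=np.array([.991,-.1305,0]);v=np.array([.1305,.991,0]);z=np.array([0,0,1.])
B=[(x[0],x[1]) for x in blobs(s,(20,150,110),(32,255,255),roi=(140,110,400,310))];print(B)
for th in(60,70,80,90,100):
    a=np.cos(np.radians(th))*v+np.sin(np.radians(th))*z;b=g-a*.080;print(th,"band",proj(s,b+.013*v).round(1),proj(s,b+.013*u).round(1),"cap(s=42)",proj(s,g-a*.010+.013*v).round(1))
# rims in scene/top: plywood mask
for n,im,roi in(("s",s,(150,190,240,280)),):
    print([(x[0],x[1],np.round(x[2][1])) for x in blobs(im,(10,70,90),(22,200,255),40,roi)])
cv2.imwrite("pics/y9.png",cv2.resize(s["pixels"][130:280,130:310],(720,600))[:,:,::-1])
E
```

```text
pos [ 0.5804 -0.1904  0.2243] jaw -7.6 w 0.0262 F [-0.2 -0.7 -0. ] q [-0.5   0.37  1.39  0.    1.38 -0.37] t 18.2
shift before spin [-0.0003 -0.0007 -0.0013] | spin -0.0006 (rows>=1) | shift after spin [-0.0003 -0.0007 -0.0013] dist 0.001
[(235, [183.0, 192.0]), (30, [188.4, 216.0])]
60 band [178.8 205. ] [171.1 204.8] cap(s=42) [182.7 194.3]
70 band [182.3 209.5] [174.6 209.3] cap(s=42) [183.2 194.9]
80 band [185.8 213.5] [178.1 213.3] cap(s=42) [183.6 195.4]
90 band [189.3 217. ] [181.5 216.8] cap(s=42) [184.1 195.9]
100 band [192.6 219.8] [184.8 219.6] cap(s=42) [184.5 196.2]
[(148, [184.2, 196.4], array([15., 14.])), (1405, [178.3, 225.1], array([68., 32.]))]
```

View pics/y9.png

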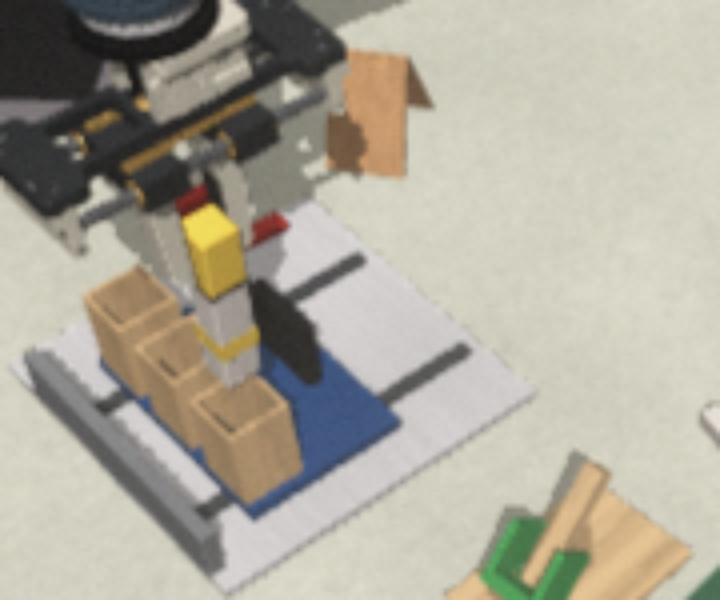

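```bash
python3 - <<'E'
from h import *
s=snap("scene")
f=lambda x,y:onz(s,130+(x+.5)/4-.5,130+(y+.5)/4-.5,.086)[:2].round(4)
for n,c in(("L",(192,405)),("B",(237,432)),("R",(290,400)),("LR mid",(241,402.5)),("cell0 L",(86,298)),("cell0 top",(136,268)),("cell0 B",(129,328))):print(n,f(*c))
g=np.array([.580,-.1905,.086])
for a,b in((1,1),(1,-1),(-1,1),(-1,-1)):print(a,b,((proj(s,g+a*.022*np.array([.991,-.1305,0])+b*.022*np.array([.1305,.991,0]))-130)*4).round(0))
E
```

```text
L [ 0.5989 -0.2168]
B [ 0.5964 -0.1789]
R [ 0.5577 -0.173 ]
LR mid [ 0.5784 -0.195 ]
cell0 L [ 0.5798 -0.3394]
cell0 top [ 0.5411 -0.3357]
cell0 B [ 0.58   -0.2974]
1 1 [234. 444.]
1 -1 [192. 405.]
-1 1 [293. 407.]
-1 -1 [251. 369.]
```

Projected rim corners for cell2 at (0.580,−0.191) match those seen within about 2 mm. Insert.

Call:
play_rows([
  [255, -0.003, 0, 0.03, 0],
  [255, 0, 0, 0.03, 0],
  [255, 0, 0, 0.03, 0],
  [255, 0, 0, 0, 0],
])

```text
time: 18.65
position: [0.5792, -0.191, 0.1778]
tcp_rot: [-2.36, -2.067, 0.002]
wrist_force: [0.6, 0.3, -1.5]
gripper_width: 0.026
```

Call:
play_rows([
  [255, 0, 0, 0.025, 0],
  [255, 0, 0, 0.025, 0],
  [255, 0, 0, 0.02, 0],
  [255, 0, 0, 0.012, 0],
  [255, 0, 0, 0, 0],
])

```text
time: 19.15
position: [0.5799, -0.192, 0.138]
tcp_rot: [-2.363, -2.068, 0.001]
wrist_force: [-0.6, -0.2, -0.8]
gripper_width: 0.0261
```

Inserted with no resistance. Release and rise.

Call:
play_rows([
  [110, 0, 0, 0, 0],
  [110, 0, 0, 0, 0],
  [110, 0, 0, 0, 0],
  [110, 0, 0, 0, 0],
  [110, 0, 0, 0, 0],
  [110, 0, 0, -0.06, 0],
  [110, 0, 0, -0.08, 0],
  [110, 0, 0, -0.08, 0],
  [110, 0, 0, 0, 0],
])

```text
time: 20.05
position: [0.5832, -0.1935, 0.2561]
tcp_rot: [2.355, 2.062, 0.006]
wrist_force: [0.4, -0.6, -0.2]
gripper_width: 0.0529
```

```bash
python3 - <<'E'
from h import *
s=snap("scene");u=np.array([.991,-.1305,0]);v=np.array([.1305,.991,0])
c=np.array([.580,-.1905,.022])
print("exp cap centre top",proj(s,c+[0,0,.152-.022]).round(1),"cap mid",proj(s,c+[0,0,.107]+.013*v).round(1))
print([(x[0],x[1]) for x in blobs(s,(20,150,110),(32,255,255),roi=(140,110,300,310))])
B=blobs(s,(3,150,120),(17,255,255),roi=(360,340,400,400));print("orange",[(b[0],b[1],onz(s,*b[1],.021).round(4)) for b in B])
plan(.5293,.3586,.2,110.8)
E
```

```text
exp cap centre top [186.  213.2] cap mid [190.8 222.6]
[(220, [184.9, 216.8])]
orange [(208, [384.2, 358.0], array([0.5333, 0.3606, 0.021 ])), (68, [377.0, 387.5], array([0.6002, 0.3863, 0.021 ]))]
pos [ 0.582  -0.1929  0.2529] jaw -7.6 w 0.0528 F [-0.3 -1.   0.6] q [-0.5   0.36  1.35  0.    1.43 -0.37] t 20.1
shift before spin [ 1.0797 -0.2508  0.1012] | spin 0.3423 (rows>=8) | shift after spin [ 0.293  -1.0685  0.1057] dist 0.557
```

Yellow stands let go in cell2: its cap at scene (185,217) fits the expected place. Orange hasn't moved. Going to orange.

Call:
play_rows([
  [110, 0, 0, 0, -0.047],
  [110, 0, 0, 0, -0.047],
  [110, 0, 0, 0, -0.047],
  [110, 0, 0, 0, -0.047],
  [110, 0, 0, 0, -0.047],
  [110, 0, 0, 0, -0.047],
  [110, 0, 0, 0, -0.047],
  [110, 0, 0, 0, -0.047],
  [110, 0, 0, 0, -0.047],
  [110, 0, 0, 0, -0.047],
  [110, 0, 0, 0, -0.047],
  [110, 0, 0, 0, -0.047],
])

```text
time: 21.3
position: [0.5798, -0.1917, 0.2474]
tcp_rot: [0.117, -3.137, -0.002]
wrist_force: [0.3, -0.4, -0.1]
gripper_width: 0.0529
```

Call:
play_rows([
  [110, 0, 0, 0, -0.047],
  [110, 0, 0, 0, -0.047],
  [110, -0.0293, 0.09, 0, 0],
  [110, -0.0293, 0.09, 0, 0],
  [110, -0.0293, 0.09, 0, 0],
  [110, -0.0293, 0.09, 0, 0],
  [110, -0.0293, 0.09, 0, 0],
  [110, -0.0293, 0.09, 0, 0],
  [110, -0.0293, 0.09, 0, 0],
  [110, -0.0293, 0.09, 0, 0],
  [110, -0.0293, 0.09, 0, 0],
  [110, -0.0293, 0.09, 0, 0],
])

```text
time: 22.5
position: [0.5561, 0.2823, 0.2476]
tcp_rot: [0.568, -3.088, 0.001]
wrist_force: [0.6, 0.5, 0.1]
gripper_width: 0.0529
```

```bash
python3 - <<'E'
from h import *
s=snap("scene")
B=blobs(s,(3,150,120),(17,255,255),roi=(350,330,410,410));print("orange",[(b[0],b[1],onz(s,*b[1],.021).round(4)) for b in B])
plan(.5293,.3586,.0175,110.8)
E
```

```text
orange [(209, [384.3, 357.9], array([0.533 , 0.3607, 0.021 ])), (66, [377.1, 387.6], array([0.6003, 0.3866, 0.021 ]))]
pos [0.5546 0.2896 0.2474] jaw 111.1 w 0.0531 F [-1.4  3.4 -0.7] q [ 0.3   0.39  1.32  0.01  1.44 -1.64] t 22.6
shift before spin [-0.0029  0.1446  0.4606] | spin 0.0017 (rows>=1) | shift after spin [-0.0017  0.1471  0.4598] dist 0.241
```

Call:
play_rows([
  [110, 0, 0, 0, 0],
  [110, 0, 0, 0, 0],
  [110, 0, 0.06, 0, 0],
  [110, 0, 0.06, 0, 0],
  [110, 0, 0, 0.08, 0],
  [110, 0, 0, 0.08, 0],
  [110, 0, 0, 0.08, 0],
  [110, 0, 0, 0.06, 0],
  [110, 0, 0, 0, 0],
  [110, 0, 0, 0, 0],
])

```text
time: 23.55
position: [0.5364, 0.3351, 0.0993]
tcp_rot: [0.565, -3.089, 0.001]
wrist_force: [0.5, -0.2, -0.2]
gripper_width: 0.0529
```

```bash
python3 - <<'E'
from h import *
plan(.5293,.3586,.0175,110.8)
E
```

```text
pos [0.5364 0.3351 0.0993] jaw 110.7 w 0.0529 F [ 0.5 -0.2 -0.2] q [ 0.38  0.51  1.49 -0.    1.13 -1.55] t 23.6
shift before spin [-0.0036  0.0489  0.1636] | spin -0.0003 (rows>=1) | shift after spin [-0.0035  0.0489  0.1636] dist 0.085
```

Call:
play_rows([
  [110, -0.0035, 0.0489, 0, 0],
  [110, 0, 0, 0.06, 0],
  [110, 0, 0, 0.06, 0],
  [110, 0, 0, 0.0435, 0],
  [255, 0, 0, 0, 0],
  [255, 0, 0, 0, 0],
  [255, 0, 0, 0, 0],
  [255, 0, 0, 0, 0],
  [255, 0, 0, 0, 0],
  [255, 0, 0, 0, 0],
  [255, 0, 0, 0, 0],
  [255, 0, 0, 0, 0],
], force=3)

```text
time: 24.75
position: [0.5297, 0.3603, 0.0181]
tcp_rot: [-0.568, 3.088, 0.001]
wrist_force: [2.7, -0.9, 4.6]
gripper_width: 0.0259
```

Call:
play_rows([
  [255, 0, 0, -0.03, 0],
  [255, 0, 0, -0.05, 0],
  [255, 0, 0, -0.08, 0],
  [255, 0, 0, -0.08, 0],
  [255, 0, 0, -0.09, 0],
  [255, 0, 0, -0.04, 0],
  [255, 0, 0, 0, 0],
  [255, 0, 0, 0, 0],
])

```text
time: 25.55
position: [0.5277, 0.3599, 0.2015]
tcp_rot: [0.568, -3.088, 0.0]
wrist_force: [-0.7, 0.5, -1.7]
gripper_width: 0.0257
```

```bash
python3 - <<'E'
from h import *
s=snap("scene")
B=blobs(s,(3,150,110),(17,255,255),roi=(300,200,460,410));print("orange",[(b[0],b[1]) for b in B])
d=np.array([np.cos(np.radians(-159.2)),np.sin(np.radians(-159.2)),0]);z=np.array([0,0,1.]);p=read_state()["position"];g=p+[0,0,.005]
for th in range(0,91,15):
    a=np.cos(np.radians(th))*d+np.sin(np.radians(th))*z;n=np.cos(np.radians(th))*z-np.sin(np.radians(th))*d;print(th,"band",proj(s,g-a*.078+n*.013).round(1))
plan(.4709,.0112,.205,87.2)
E
```

```text
orange [(325, [396.3, 315.6]), (83, [387.2, 352.2])]
0 band [389.9 341.5]
15 band [388.4 347.4]
30 band [387.5 350.5]
45 band [387.3 350.7]
60 band [387.8 348.2]
75 band [388.9 343.4]
90 band [390.6 336.5]
pos [0.5273 0.3596 0.2003] jaw 110.9 w 0.0259 F [-0.2 -0.7 -0.5] q [ 0.42  0.44  1.35  0.    1.35 -1.51] t 25.6
shift before spin [ 0.3536 -0.611  -0.0078] | spin 0.1315 (rows>=3) | shift after spin [ 0.0786 -0.7015 -0.0093] dist 0.353
```

Orange droops at about 40°, like yellow did. Carry it to the rest.

Call:
play_rows([
  [255, 0, 0, -0.02, 0.033],
  [255, 0, 0, 0, 0.033],
  [255, 0, 0, 0, 0.033],
  [255, 0, 0, 0, 0.0325],
  [255, 0.0098, -0.07, 0, 0],
  [255, 0.0098, -0.07, 0, 0],
  [255, 0.0098, -0.07, 0, 0],
  [255, 0.0098, -0.07, 0, 0],
  [255, 0.0098, -0.07, 0, 0],
  [255, 0.0098, -0.07, 0, 0],
  [255, 0.0098, -0.07, 0, 0],
  [255, 0.0098, -0.07, 0, 0],
])

```text
time: 26.8
position: [0.4738, 0.0812, 0.2099]
tcp_rot: [-0.077, -3.135, -0.0]
wrist_force: [1.3, -0.9, -0.7]
gripper_width: 0.026
```

Call:
play_rows([
  [255, 0, -0.07, 0, 0],
  [255, 0, -0.06, 0, 0],
  [255, 0, 0, 0, 0],
  [255, 0, 0, 0, 0],
  [255, 0, 0, 0, 0],
])

```text
time: 27.3
position: [0.4719, 0.0183, 0.2112]
tcp_rot: [-0.077, -3.138, -0.002]
wrist_force: [0.6, -0.3, -1.1]
gripper_width: 0.0257
```

```bash
cat > m.py <<'E'
from h import *
def tilt(lo,hi,roi,a0,sb):
    s=snap("scene");print([(b[0],b[1]) for b in blobs(s,lo,hi,roi=roi)])
    d=np.array([np.cos(np.radians(a0)),np.sin(np.radians(a0)),0]);z=np.array([0,0,1.]);g=read_state()["position"]+[0,0,.005]
    for th in range(30,106,15):
        a=np.cos(np.radians(th))*d+np.sin(np.radians(th))*z;n=np.cos(np.radians(th))*z-np.sin(np.radians(th))*d;print(th,"band",proj(s,g-a*sb+n*.013).round(1))
E
python3 - <<'E'
from m import *
tilt((3,150,110),(17,255,255),(200,150,360,300),177.2,.078)
plan(.4709,.0112,.205,87.2)
E
```

```text
[(175, [278.5, 215.3]), (66, [266.4, 242.6])]
30 band [258.7 236.1]
45 band [262.3 239. ]
60 band [267.1 239.8]
75 band [272.6 238.6]
90 band [278.7 235.5]
105 band [284.7 230.7]
pos [0.4721 0.0185 0.2115] jaw 87.2 w 0.026 F [ 0.4  0.5 -1.6] q [-0.2   0.14  1.74  0.    1.26 -1.72] t 27.4
shift before spin [ 0.0017 -0.0147  0.0131] | spin 0.0002 (rows>=1) | shift after spin [ 0.0017 -0.0147  0.0131] dist 0.01
```

Call:
play_rows([
  [255, 0, -0.0147, 0, 0],
  [255, -0.015, 0, 0.035, 0],
  [255, -0.015, 0, 0.035, 0],
  [255, 0, 0, 0.035, 0],
  [255, 0, 0, 0.032, 0],
  [255, 0.008, 0, 0.014, 0],
  [255, 0.008, 0, 0.014, 0],
  [255, 0.008, 0, 0.013, 0],
  [255, 0.006, 0, 0.009, 0],
  [255, 0, 0, 0, 0],
])

```text
time: 28.35
position: [0.4725, 0.0102, 0.1191]
tcp_rot: [0.077, 3.139, -0.0]
wrist_force: [-0.2, -0.4, -0.9]
gripper_width: 0.0258
```

Call:
play_rows([
  [110, 0, 0, 0, 0],
  [110, 0, 0, 0, 0],
  [110, 0, 0, 0, 0],
  [110, 0, 0, 0, 0],
  [110, 0, 0, 0, 0],
  [110, 0, 0, 0, 0],
  [110, 0, 0, 0, 0],
])

```text
time: 29.05
position: [0.4723, 0.0101, 0.1189]
tcp_rot: [-0.077, -3.141, 0.0]
wrist_force: [-0.8, 0.3, -0.3]
gripper_width: 0.0526
```

```bash
python3 - <<'E'
from m import *
tilt((3,150,110),(17,255,255),(200,150,360,300),177.2,.078)
print("yellow seated was cap (278.2,239.6) band (264.8,264.3)")
plan(.470,.0112,.119,87.2)
E
```

```text
[(178, [277.8, 239.3]), (56, [263.5, 263.6])]
30 band [258.5 260.2]
45 band [261.9 262.6]
60 band [266.4 263. ]
75 band [271.6 261.5]
90 band [277.3 258.3]
105 band [283.  253.7]
yellow seated was cap (278.2,239.6) band (264.8,264.3)
pos [0.4723 0.0101 0.1189] jaw 87.2 w 0.0529 F [-0.7  0.8 -0.5] q [-0.22  0.23  1.87 -0.    1.03 -1.74] t 29.1
shift before spin [ 0.0047  0.002  -0.0002] | spin -0.0001 (rows>=1) | shift after spin [ 0.0047  0.002  -0.0002] dist 0.003
```

Orange is seated, at the same pixels as yellow was. Regrip, lift, turn +90°, then use the same uprighting place.

Call:
play_rows([
  [110, 0.005, 0, 0, 0],
  [255, 0, 0, 0, 0],
  [255, 0, 0, 0, 0],
  [255, 0, 0, 0, 0],
  [255, 0, 0, 0, 0],
  [255, 0, 0, 0, 0],
  [255, 0, 0, 0, 0],
  [255, 0, 0, 0, 0],
  [255, 0, 0, -0.04, 0],
  [255, 0, 0, -0.07, 0],
  [255, 0, 0, -0.08, 0],
  [255, 0, 0, -0.04, 0],
], force=3)

```text
time: 30.3
position: [0.4709, 0.0101, 0.237]
tcp_rot: [0.077, 3.137, -0.001]
wrist_force: [0.3, -0.6, -0.4]
gripper_width: 0.0261
```

Call:
play_rows([
  [255, 0, 0, 0, 0.0455],
  [255, 0, 0, 0, 0.0455],
  [255, 0, 0, 0, 0.0455],
  [255, 0, 0, 0, 0.0455],
  [255, 0, 0, 0, 0.0455],
  [255, 0, 0, 0, 0.0455],
  [255, 0, 0, 0, 0.0455],
  [255, 0, 0, 0, 0.0455],
  [255, 0, 0, 0, 0.0455],
  [255, 0, 0, 0, 0.0455],
  [255, 0, 0, 0, 0.0455],
  [255, 0, 0, 0, 0.025],
])

```text
time: 31.5
position: [0.4696, 0.0103, 0.2336]
tcp_rot: [-2.365, -2.067, 0.001]
wrist_force: [0.2, -0.0, -0.5]
gripper_width: 0.0261
```

```bash
python3 - <<'E'
from m import *
tilt((3,150,110),(17,255,255),(200,150,360,300),82.4,.081)
plan(.595,-.0785,.225,-7.6)
E
```

```text
[(113, [282.0, 200.7])]
30 band [257.6 191.7]
45 band [260.9 199.7]
60 band [265.4 207.7]
75 band [270.7 215.1]
90 band [276.6 221.6]
105 band [282.7 226.7]
pos [0.4696 0.0103 0.2337] jaw -7.8 w 0.026 F [ 0.1 -1.3 -0.9] q [-0.22  0.11  1.71  0.    1.32 -0.08] t 31.6
shift before spin [-0.1417  0.2727  0.0172] | spin -0.0013 (rows>=1) | shift after spin [-0.1428  0.2721  0.0174] dist 0.154
```

Call:
play_rows([
  [255, -0.0355, 0.068, 0, 0],
  [255, -0.0355, 0.068, 0, 0],
  [255, -0.0355, 0.068, 0, 0],
  [255, -0.0355, 0.068, 0, 0],
  [255, 0, 0, 0, 0],
  [255, 0, 0, 0, 0],
])

```text
time: 32.15
position: [0.5952, -0.078, 0.2328]
tcp_rot: [-2.358, -2.072, 0.002]
wrist_force: [-1.4, 0.6, -0.4]
gripper_width: 0.0258
```

```bash
python3 - <<'E'
from m import *
tilt((3,130,90),(17,255,255),(170,150,360,300),82.4,.081)
plan(.592,-.0785,.146,-7.6)
s=snap("scene");print("yellow was 184.9 216.8",[(x[0],x[1]) for x in blobs(s,(20,150,110),(32,255,255),roi=(140,110,300,310))])
E
```

```text
[(145, [211.8, 214.5]), (17, [193.5, 220.9])]
30 band [191.4 204.6]
45 band [195.4 212.7]
60 band [200.2 220.8]
75 band [205.7 228.4]
90 band [211.5 235.1]
105 band [217.2 240.5]
pos [ 0.5947 -0.0773  0.2332] jaw -7.4 w 0.0255 F [ 0.1 -1.1  0. ] q [-0.32  0.35  1.41  0.    1.39 -0.19] t 32.2
shift before spin [-0.0032 -0.0046  0.1743] | spin 0.0013 (rows>=1) | shift after spin [-0.0031 -0.005   0.1743] dist 0.087
yellow was 184.9 216.8 [(99, [186.4, 220.0])]
```

Call:
play_rows([
  [255, -0.003, -0.0046, 0.06, 0],
  [255, 0, 0, 0.06, 0],
  [255, 0, 0, 0.054, 0],
  [255, 0, 0, 0, 0],
  [255, -0.02, 0, 0, 0],
  [255, -0.02, 0, 0, 0],
  [255, -0.02, 0, 0, 0],
  [255, -0.02, 0, 0, 0],
  [255, -0.02, 0, 0, 0],
  [255, -0.02, 0, 0, 0],
  [255, -0.018, 0, 0, 0],
  [255, -0.018, 0, 0, 0],
])

```text
time: 33.45
position: [0.5828, -0.1571, 0.1468]
tcp_rot: [-2.36, -2.073, 0.0]
wrist_force: [0.3, 0.1, -1.0]
gripper_width: 0.0257
```

Call:
play_rows([
  [255, -0.004, 0, 0, 0],
  [255, 0, 0, 0, 0],
  [255, 0, 0, -0.05, 0],
  [255, 0, 0, -0.07, 0],
  [255, 0, 0, -0.08, 0],
  [255, 0, 0, -0.08, 0],
  [255, 0, 0, 0, 0],
  [255, 0, 0, 0, 0],
])

```text
time: 34.25
position: [0.5831, -0.158, 0.2878]
tcp_rot: [2.358, 2.073, 0.001]
wrist_force: [-0.5, 0.4, -0.4]
gripper_width: 0.0259
```

```bash
python3 - <<'E'
from m import *
tilt((3,130,90),(17,255,255),(150,110,360,300),82.4,.081)
plan(.5638,-.3144,.285,-7.6)
s=snap("scene");print("yellow was 184.9 216.8",[(x[0],x[1]) for x in blobs(s,(20,150,110),(32,255,255),roi=(140,110,300,310))])
cv2.imwrite("pics/o1.png",cv2.resize(s["pixels"][130:280,130:310],(720,600))[:,:,::-1])
E
```

```text
[(275, [187.0, 180.1]), (56, [191.6, 206.1])]
30 band [167.  168.8]
45 band [171.2 177.3]
60 band [176.2 185.6]
75 band [181.7 193.2]
90 band [187.3 199.8]
105 band [192.9 204.9]
pos [ 0.5824 -0.1577  0.2862] jaw -7.4 w 0.026 F [ 0.4 -0.1 -0.2] q [-0.45  0.33  1.31 -0.    1.51 -0.32] t 34.3
shift before spin [-0.3156  0.0034  0.0022] | spin 0.0012 (rows>=1) | shift after spin [-0.3156  0.0047  0.0023] dist 0.158
yellow was 184.9 216.8 [(169, [185.6, 219.5])]
```

View pics/o1.png

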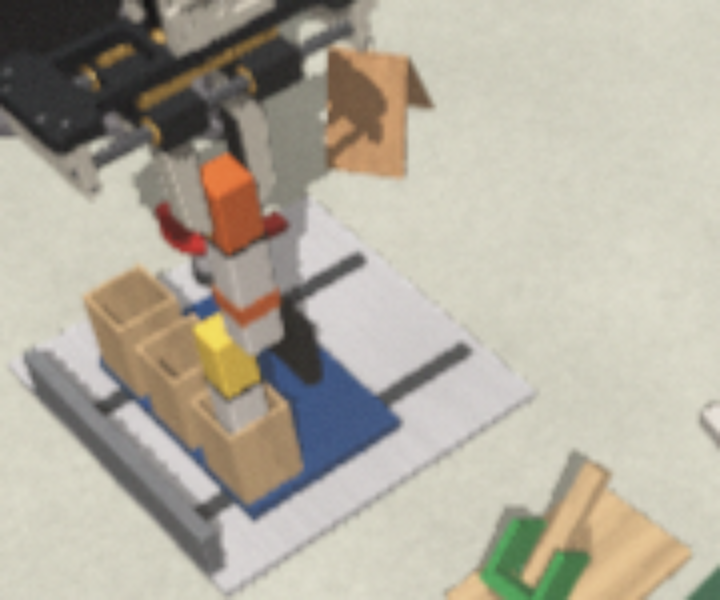

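Orange hangs nearly upright (lowest tail corner at crop (262,357)), yellow stands in cell2, and the caddy hasn't moved. Working out the tail offset before inserting in cell0.

```bash
python3 - <<'E'
from m import *
s=snap("scene");g=read_state()["position"]+[0,0,.005];u=np.array([.991,-.1305,0]);v=np.array([.1305,.991,0]);z=np.array([0,0,1.])
for th in(80,85,90,95,100):
    a=np.cos(np.radians(th))*v+np.sin(np.radians(th))*z;n=np.sin(np.radians(th))*v-np.cos(np.radians(th))*z
    print(th,"band",proj(s,g-a*.080+.013*n).round(1),"tail corner crop",((proj(s,g-a*.118+.013*u+.013*n)-130)*4).round(0),"R corner",((proj(s,g-a*.118-.013*u+.013*n)-130)*4).round(0),"cap-body edge corner",((proj(s,g-a*.034+.013*u+.013*n)-130)*4).round(0))
plan(.563,-.314,.285,-7.5)
E
```

```text
80 band [190.7 202.8] tail corner crop [228. 342.] R corner [265. 319.] cap-body edge corner [218. 252.]
85 band [192.5 204.4] tail corner crop [239. 352.] R corner [276. 329.] cap-body edge corner [221. 254.]
90 band [194.2 205.7] tail corner crop [249. 360.] R corner [286. 338.] cap-body edge corner [224. 255.]
95 band [196.  206.9] tail corner crop [259. 368.] R corner [296. 345.] cap-body edge corner [226. 257.]
100 band [197.6 207.9] tail corner crop [269. 375.] R corner [306. 352.] cap-body edge corner [229. 257.]
pos [ 0.5819 -0.1577  0.2849] jaw -7.4 w 0.0262 F [ 0.1  0.1 -1.4] q [-0.45  0.33  1.31 -0.    1.51 -0.32] t 34.4
shift before spin [-0.315   0.0027 -0.0005] | spin 0.0006 (rows>=1) | shift after spin [-3.15e-01  3.30e-03 -2.00e-04] dist 0.157
```

About 89°. Move over cell0 and insert.

Call:
play_rows([
  [255, -0.063, 0.003, 0, 0],
  [255, -0.063, 0, 0, 0],
  [255, -0.063, 0, 0, 0],
  [255, -0.063, 0, 0, 0],
  [255, -0.063, 0, 0, 0],
  [255, 0, 0, 0, 0],
  [255, 0, 0, 0.07, 0],
  [255, 0, 0, 0.07, 0],
  [255, 0, 0, 0, 0],
  [255, 0, 0, 0, 0],
])

```text
time: 35.4
position: [0.5635, -0.3137, 0.216]
tcp_rot: [-2.357, -2.072, 0.001]
wrist_force: [0.5, 0.2, -0.3]
gripper_width: 0.0262
```

```bash
python3 - <<'E'
from m import *
plan(.563,-.314,.138,-7.5)
s=snap("scene");g=read_state()["position"]+[0,0,.005];u=np.array([.991,-.1305,0]);v=np.array([.1305,.991,0])
print("pred band 90",proj(s,g-[0,0,.080]+.013*v),"blobs",[(b[0],b[1]) for b in blobs(s,(3,130,90),(17,255,255),roi=(130,110,300,260))])
E
```

```text
pos [ 0.5635 -0.3137  0.216 ] jaw -7.4 w 0.0262 F [ 0.5  0.2 -0.3] q [-0.68  0.44  1.31  0.    1.39 -0.55] t 35.4
shift before spin [-0.0011 -0.0006  0.1561] | spin 0.0007 (rows>=1) | shift after spin [-0.0008 -0.001   0.1561] dist 0.078
pred band 90 [160.31410289 192.02483639] blobs [(232, [153.6, 169.4]), (42, [159.7, 193.4])]
```

Call:
play_rows([
  [255, 0, 0, 0.02, 0],
  [255, 0, 0, 0.02, 0],
  [255, 0, 0, 0.025, 0],
  [255, 0, 0, 0.02, 0],
  [255, 0, 0, 0, 0],
])

```text
time: 35.95
position: [0.5628, -0.3138, 0.172]
tcp_rot: [-2.357, -2.071, 0.001]
wrist_force: [-1.1, 0.6, -1.4]
gripper_width: 0.0259
```

Call:
play_rows([
  [255, 0, 0, 0.025, 0],
  [255, 0, 0, 0.025, 0],
  [255, 0, 0, 0.02, 0],
  [255, 0, 0, 0, 0],
  [255, 0, 0, 0, 0],
])

```text
time: 36.45
position: [0.5638, -0.3145, 0.139]
tcp_rot: [-2.36, -2.073, 0.0]
wrist_force: [0.0, -0.1, 0.3]
gripper_width: 0.026
```

```bash
python3 - <<'E'
from m import *
plan(.563,-.314,.138,-7.5)
s=snap("scene")
print("exp cap mid",proj(s,np.array([.5635,-.3137,.129])+.013*np.array([.13,.99,0])),"blobs",[(b[0],b[1]) for b in blobs(s,(3,130,90),(17,255,255),roi=(130,110,300,260))])
E
```

```text
pos [ 0.5638 -0.3145  0.139 ] jaw -7.4 w 0.026 F [ 0.  -0.1  0.3] q [-0.68  0.5   1.41  0.    1.23 -0.55] t 36.5
shift before spin [ 0.0008 -0.0017  0.002 ] | spin 0.0005 (rows>=1) | shift after spin [ 0.0008 -0.0017  0.002 ] dist 0.001
exp cap mid [161.92322767 195.89279894] blobs [(200, [160.1, 192.2])]
```

Orange is in cell0 and still held. To be sure the caddy isn't "home" early, I drag it out about 19 mm with the held marker, recentre, and release.

Call:
play_rows([
  [255, 0, -0.015, 0, 0],
  [255, 0, -0.015, 0, 0],
  [255, 0, -0.015, 0, 0],
  [255, 0, -0.01, 0, 0],
  [255, 0, 0, 0, 0],
  [255, 0, 0.01, 0, 0],
  [255, 0, 0, 0.002, 0],
  [255, 0, 0, 0, 0],
])

```text
time: 37.3
position: [0.5421, -0.3121, 0.1387]
tcp_rot: [2.359, 2.073, -0.0]
wrist_force: [1.0, -0.4, 5.4]
gripper_width: 0.0293
```

Call:
play_rows([
  [110, 0, 0, 0, 0],
  [110, 0, 0, 0, 0],
  [110, 0, 0, 0, 0],
  [110, 0, 0, 0, 0],
  [110, 0, 0, 0, 0],
  [110, 0, 0, -0.06, 0],
  [110, 0, 0, -0.08, 0],
  [110, 0, 0, -0.08, 0],
  [255, 0, 0, 0, 0],
  [255, 0, 0, 0, 0],
])

```text
time: 38.3
position: [0.5419, -0.312, 0.2496]
tcp_rot: [2.358, 2.072, 0.001]
wrist_force: [0.4, 0.5, -0.6]
gripper_width: 0.0411
```

```bash
python3 - <<'E'
from m import *
s=snap("scene");t=snap("top")
print("yel",[(x[0],x[1]) for x in blobs(s,(20,150,110),(32,255,255),roi=(140,110,300,310))],"ora",[(b[0],b[1]) for b in blobs(s,(3,130,90),(17,255,255),roi=(130,110,300,260))])
plan(.45,-.21,.25,82.4)
cv2.imwrite("pics/o2.png",cv2.resize(s["pixels"][130:280,130:310],(720,600))[:,:,::-1])
E
```

```text
yel [(214, [190.2, 215.6])] ora [(219, [160.6, 191.3])]
pos [ 0.5409 -0.3112  0.247 ] jaw -7.4 w 0.0335 F [-0.  -0.5 -0.4] q [-0.7   0.39  1.32 -0.    1.44 -0.57] t 38.4
shift before spin [ 0.1773 -0.2065 -0.0053] | spin -0.4989 (rows>=11) | shift after spin [ 0.2071  0.1766 -0.0059] dist 0.136
```

View pics/o2.png

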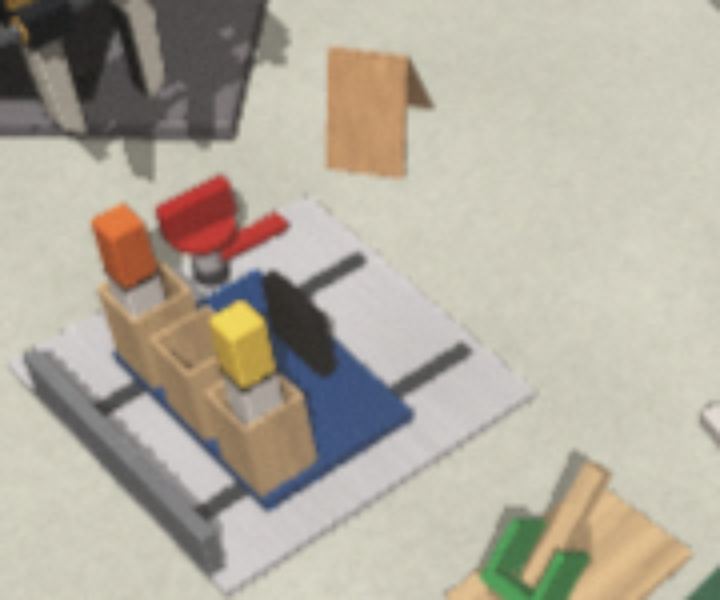

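Both markers stand let go, orange at crop (127,250) and yellow at (243,345), and the caddy is out. Now push it home by the handle with the fingers closed.

Call:
play_rows([
  [255, 0, 0, 0, -0.0455],
  [255, 0, 0, 0, -0.0455],
  [255, 0, 0, 0, -0.0455],
  [255, 0, 0, 0, -0.0455],
  [255, 0, 0, 0, -0.0455],
  [255, 0, 0, 0, -0.0455],
  [255, 0, 0, 0, -0.0455],
  [255, 0, 0, 0, -0.0455],
  [255, 0, 0, 0, -0.0455],
  [255, 0, 0, 0, -0.0455],
  [255, 0, 0, 0, -0.044],
  [255, 0, 0, 0, 0],
])

```text
time: 39.6
position: [0.5409, -0.3112, 0.2464]
tcp_rot: [-0.206, -3.132, -0.003]
wrist_force: [0.5, 0.2, -0.4]
gripper_width: 0.0004
```

```bash
python3 - <<'E'
from m import *
s=snap("scene")
# rim corners from o2 crop: cell2 L,R ; cell0 L ; handle top ends
f=lambda x,y,z:onz(s,130+(x+.5)/4-.5,130+(y+.5)/4-.5,z)[:2].round(4)
print("cell2 L,R",f(208,400,.086),f(305,392,.086),"handle top",f(266,276,.078),f(325,315,.078),"latch bar top ends",f(160,210,.085),f(222,178,.085))
plan(.442,-.235,.247,82.4)
E
```

```text
cell2 L,R [ 0.5899 -0.2123] [ 0.5472 -0.1707] handle top [ 0.4875 -0.2714] [ 0.4879 -0.2155] latch bar top ends [ 0.4935 -0.3668] [ 0.4452 -0.3584]
pos [ 0.541  -0.3113  0.2467] jaw 82.2 w 0.0006 F [-0.2 -0.7 -0. ] q [-0.7   0.39  1.32  0.    1.44 -2.14] t 39.6
shift before spin [2.168e-01 1.244e-01 1.000e-04] | spin -0.0009 (rows>=1) | shift after spin [ 0.2164  0.125  -0.0007] dist 0.125
```

Call:
play_rows([
  [255, 0.072, 0.0415, 0, 0],
  [255, 0.072, 0.0415, 0, 0],
  [255, 0.072, 0.0415, 0, 0],
  [255, 0, 0, 0, 0],
  [255, 0, 0, 0.075, 0],
  [255, 0, 0, 0.075, 0],
  [255, 0, 0, 0.075, 0],
  [255, 0, 0, 0.075, 0],
  [255, 0, 0, 0.075, 0],
  [255, 0, 0, 0, 0],
])

```text
time: 40.65
position: [0.4399, -0.2335, 0.0562]
tcp_rot: [-0.212, -3.126, -0.01]
wrist_force: [-0.8, 0.5, 0.2]
gripper_width: 0.0005
```

Call:
play_rows([
  [255, -0.02, 0, 0, 0],
  [255, -0.02, 0, 0, 0],
  [255, -0.02, 0, 0, 0],
  [255, -0.01, 0, 0, 0],
  [255, -0.01, 0, 0, 0],
  [255, -0.01, 0, 0, 0],
  [255, -0.01, 0, 0, 0],
  [255, 0, 0, 0, 0],
])

```text
time: 41.45
position: [0.4932, -0.2424, 0.0609]
tcp_rot: [0.208, 3.134, -0.0]
wrist_force: [0.1, -0.9, 0.1]
gripper_width: 0.0003
```

Call:
play_rows([
  [255, -0.008, 0, 0, 0],
  [255, -0.008, 0, 0, 0],
  [255, 0, 0, 0, 0],
])

```text
time: 41.75
position: [0.5008, -0.2434, 0.0608]
tcp_rot: [0.208, 3.134, 0.0]
wrist_force: [0.3, 0.3, 0.8]
gripper_width: 0.0008
```

Call:
play_rows([
  [255, -0.008, 0, 0, 0],
  [255, -0.004, 0, 0, 0],
  [255, 0, 0, 0, 0],
])

```text
time: 42.05
position: [0.5065, -0.2442, 0.0607]
tcp_rot: [0.208, 3.135, 0.0]
wrist_force: [-0.8, 1.0, 0.0]
gripper_width: 0.0008
```

Call:
play_rows([
  [255, -0.006, 0, 0, 0],
  [255, -0.004, 0, 0, 0],
  [255, 0, 0, 0, 0],
])

```text
time: 42.35
position: [0.5084, -0.2444, 0.0607]
tcp_rot: [-0.207, -3.129, -0.002]
wrist_force: [-11.5, -1.2, 7.3]
gripper_width: 0.0005
```

The caddy is at the stop: −11.5 N with the finger blocked. Back off, rise, and locate the latch bar.

Call:
play_rows([
  [255, 0.02, 0, 0, 0],
  [255, 0.02, 0, 0, 0],
  [110, 0, 0, -0.06, 0],
  [110, 0, 0, -0.08, 0],
  [110, 0, 0, -0.08, 0],
  [110, 0, 0, -0.06, 0],
  [110, 0, 0, 0, 0],
  [110, 0, 0, 0, 0],
])

```text
time: 43.15
position: [0.4915, -0.2423, 0.2014]
tcp_rot: [0.208, 3.133, -0.001]
wrist_force: [0.2, -0.2, -0.1]
gripper_width: 0.044
```

```bash
python3 - <<'E'
from m import *
s=snap("scene");t=snap("top")
img=np.ascontiguousarray(cv2.imread("pics/top0.png")[:,:,::-1]);t0=dict(t);t0["pixels"]=img
for x in blobs(t0,(0,150,60),(5,255,255),roi=(455,205,490,265)):print("top0",x[0],x[1],np.round(x[2][0],1),np.round(x[2][1],1),x[2][2])
big=cv2.resize(img[205:260,450:495],None,fx=4,fy=4,interpolation=2)
g=img[210:260,460:486,0].astype(int)-img[210:260,460:486,1]
print("\n".join("%d "%(210+i)+" ".join("%3d"%q for q in r) for i,r in enumerate(g)))
f=lambda x,y,z:onz(t,370+(x+.5)/4-.5,145+(y+.5)/4-.5,z)[:2].round(4)
print("d1 ends",f(430,292,.085),f(413,368,.085))
print("yel",[(x[0],x[1]) for x in blobs(s,(20,150,110),(32,255,255),roi=(140,110,300,310))],"ora",[(b[0],b[1]) for b in blobs(s,(3,130,90),(17,255,255),roi=(130,110,300,260))])
E
```

```text
top0 297 [472.2, 232.3] [473.  234.5] [33. 14.] 90.0
210   2   1   2   2   2   2   2   2   2   3   3   3   1   1   3   3   2   2   2   2  -1   1   0   1   0   0
211   2   2   2   3   2   2   2   2   2   3   1   1   1   3   1   4   3   3   2   1   0   0   1   0   0   0
212  19  13   8   7   2   2   2   2   1   3   2   3   2   2   3   3   4   2   2   1   0   1   0   0   0   0
213  24  25  24  27  23  11   2   1   2   2   2   2   2   2   2   3   3   2   3   2  -1   0   1   1   1   1
214  17  18  18  22  23  18   2   2   2   2   2   1   2   1   2   2   1   2   2   1   1   0   0   1   0  -1
215  14  14  13  18  25  19   1   2   2   2   2   2   2   2   3   2   1   1   1   1   0   1   0   0   0   0
216  14  14  13  17  25  15   0   1   1   1   1   2   3   2   2   2   2   3   0   0   0  -1   0   1   0   1
217  13  14  14  23  25   9   1   2   2   2   2   1   3   2   7  42  68  46  22  17   1   0  -1   1   0  -1
218  13  12  15  23  24   8   2   2   1   3   2   1   2   6  39  93 121 109  91  76   9   1   0   0   0  -1
219  12  14  19  25  26   9   2   2   2   2   2   2   7  36  78 119 129 128
[... 3752 characters left out ...]
   1   1   1   0   0   0   0   1   0   0   0   1   1   0  -1
255   2   2   3   2   3   2   2   2   1   2   1   2   2   2   2   0   0   1   0   0   1   0   1   1   1   0
256   1   2   2   3   3   3   2   3   2   1   1   2   1   1   1   2   1   1   0   1   0   0   0   0   1   0
257   1   2   3   1   1   2   2   4   3   2   2   1   2   1   1   0  -1   0   0   0  -1  -1  -1   1   0   1
258   1   3   2   3   2   2   3   2   2   3   2   2   2   2   3   0   0   0   1   1   0   0  -1   1   1   0
259   1   3   2   1   1   3   3   2   2   1   2   3   2   3   2   1   0   0  -1   0   0   0  -2   0   0   0
d1 ends [ 0.4964 -0.3642] [ 0.4433 -0.35  ]
yel [(223, [178.5, 222.3])] ora [(224, [148.4, 197.7])]
```

```bash
python3 - <<'E'
from m import *
t=snap("top");s=snap("scene")
c=onz(t,476.1,226.5,.085);print("bar centre",c.round(4),"proj scene",proj(s,c).round(1),"ends",onz(t,477.2,217.5,.085).round(4),onz(t,475.,235.5,.085).round(4))
print("scene red",[(x[0],x[1],np.round(x[2][0],1),np.round(x[2][1],1)) for x in blobs(s,(0,150,60),(5,255,255),roi=(140,150,220,220))])
plan(c[0],c[1],.085,82.4)
E
```

```text
bar centre [ 0.4715 -0.3602  0.085 ] proj scene [177.4 178.9] ends [ 0.4968 -0.3645  0.085 ] [ 0.4464 -0.356   0.085 ]
scene red [(331, [182.3, 185.0], array([184.4, 184.3]), array([18.8, 27.3]))]
pos [ 0.4905 -0.2416  0.1992] jaw 82.4 w 0.0523 F [0.5 0.8 0.4] q [-0.66  0.28  1.59  0.    1.27 -2.1 ] t 43.4
shift before spin [ 0.0057 -0.2405  0.228 ] | spin 0.0001 (rows>=1) | shift after spin [ 0.0062 -0.2402  0.2284] dist 0.166
```

The bar centre (0.4715,−0.360) agrees in both views, length about 51 mm. Grip it high, so the gripper body clears the caps, and turn clockwise.

Call:
play_rows([
  [110, 0.006, -0.06, 0, 0],
  [110, 0, -0.06, 0, 0],
  [110, 0, -0.06, 0, 0],
  [110, 0, -0.06, 0, 0],
  [110, 0, 0, 0, 0],
  [110, 0, 0, 0.07, 0],
  [110, 0, 0, 0.07, 0],
  [110, 0, 0, 0.06, 0],
  [110, 0, 0, 0.028, 0],
  [110, 0, 0, 0, 0],
])

```text
time: 44.35
position: [0.4713, -0.3588, 0.0843]
tcp_rot: [-0.207, -3.131, -0.007]
wrist_force: [0.1, -0.6, 0.5]
gripper_width: 0.0529
```

Call:
play_rows([
  [255, 0, 0, 0, 0],
  [255, 0, 0, 0, 0],
  [255, 0, 0, 0, 0],
  [255, 0, 0, 0, 0],
  [255, 0, 0, 0, 0],
  [255, 0, 0, 0, 0],
  [255, 0, 0, 0, 0],
  [255, 0, 0, 0, 0],
  [255, 0, 0, 0, 0],
], force=15)

```text
time: 45.25
position: [0.4727, -0.3614, 0.0875]
tcp_rot: [0.208, 3.134, -0.002]
wrist_force: [-0.9, -2.8, 5.1]
gripper_width: 0.0139
```

Gripping the 14 mm bar. Turn.

Call:
play_rows([
  [255, 0, 0, 0, 0.04],
  [255, 0, 0, 0, 0.04],
  [255, 0, 0, 0, 0.04],
  [255, 0, 0, 0, 0.04],
  [255, 0, 0, 0, 0.04],
  [255, 0, 0, 0, 0],
])

```text
time: 45.85
position: [0.4722, -0.3626, 0.0875]
tcp_rot: [1.171, 2.914, -0.005]
wrist_force: [-2.4, -5.1, 4.1]
gripper_width: 0.0139
```

Call:
play_rows([
  [255, 0, 0, 0, 0.04],
  [255, 0, 0, 0, 0.04],
  [255, 0, 0, 0, 0.04],
  [255, 0, 0, 0, 0.04],
  [255, 0, 0, 0, 0.04],
  [255, 0, 0, 0, 0.04],
  [255, 0, 0, 0, 0.04],
  [255, 0, 0, 0, 0.015],
  [255, 0, 0, 0, 0],
  [255, 0, 0, 0, 0],
])

```text
time: 46.85
position: [0.4704, -0.3632, 0.0875]
tcp_rot: [2.347, 2.088, -0.008]
wrist_force: [-9.5, -8.1, 6.3]
gripper_width: 0.0139
```

```bash
python3 - <<'E'
from m import *
plan(.4727,-.3614,.0875,-7.6);print(read_state()["moment"].round(2))
s=snap("scene");print("yel",[(x[0],x[1]) for x in blobs(s,(20,150,110),(32,255,255),roi=(140,110,300,310))],"ora",[(b[0],b[1]) for b in blobs(s,(3,130,90),(17,255,255),roi=(130,110,300,260))])
E
```

```text
pos [ 0.4704 -0.3632  0.0875] jaw -6.7 w 0.0139 F [-9.5 -8.1  6.3] q [-0.84  0.47  1.61 -0.01  1.07 -0.72] t 46.9
shift before spin [ 0.004   0.0041 -0.    ] | spin 0.0051 (rows>=1) | shift after spin [0.0041 0.0041 0.    ] dist 0.003
[-1.36  1.74  0.03]
yel [(219, [177.8, 222.8])] ora [(222, [148.6, 197.7])]
```

Turned about 89° and blocked at the end. Release, rise well clear, and look.

Call:
play_rows([
  [110, 0, 0, 0, 0],
  [110, 0, 0, 0, 0],
  [110, 0, 0, 0, 0],
  [110, 0, 0, 0, 0],
  [110, 0, 0, 0, 0],
  [110, 0, 0, 0, 0],
  [110, 0, 0, -0.06, 0],
  [110, 0, 0, -0.08, 0],
  [110, 0, 0, -0.08, 0],
  [110, 0, 0, -0.08, 0],
  [110, 0, 0, 0, 0],
  [110, 0, 0, 0, 0],
])

```text
time: 48.1
position: [0.4729, -0.361, 0.2379]
tcp_rot: [2.345, 2.087, 0.0]
wrist_force: [-0.8, 0.2, -0.8]
gripper_width: 0.0532
```

```bash
python3 - <<'E'
from m import *
plan(.4727,-.3614,.2,-7.6)
s=snap("scene");t=snap("top")
o=np.zeros((520,800,3),np.uint8);o[:,:400]=cv2.resize(s["pixels"][150:280,130:230],(400,520));o[:,400:]=cv2.resize(t["pixels"][150:280,380:480],(400,520));cv2.imwrite("pics/f.png",o[:,:,::-1])
E
```

```text
pos [ 0.4729 -0.361   0.2379] jaw -6.7 w 0.0532 F [-0.8  0.2 -0.8] q [-0.84  0.33  1.42  0.    1.39 -0.72] t 48.1
shift before spin [-0.0008 -0.0003  0.0757] | spin 0.0051 (rows>=1) | shift after spin [-0.0009 -0.0002  0.0757] dist 0.038
```

View pics/f.png

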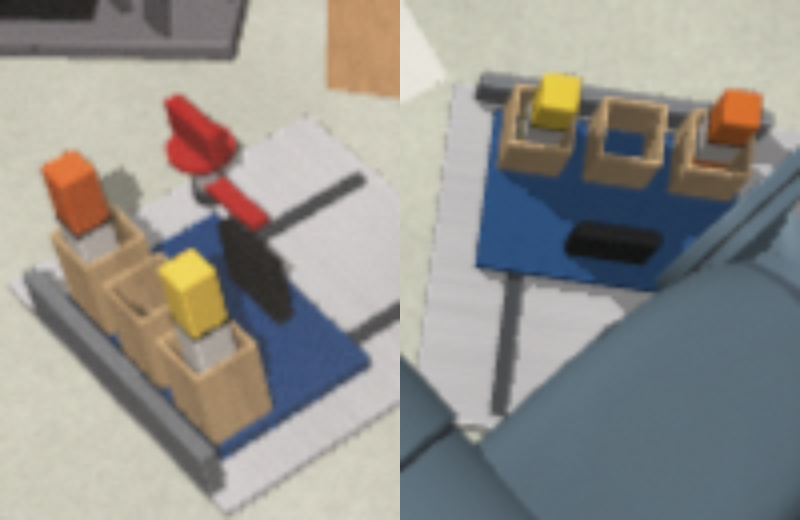

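The last picture shows both markers standing cap up, the caddy against the stop wall, and the latch blade across the front of the apron. The gripper is clear.

```bash
python3 -c "
from bench import job
print(job.job_done())"
```

```text
the job is handed in; nothing more can be done
None
```

The job is handed in at about 48 s, with both markers in the caddy, the caddy home and the latch closed. Only yellow and orange were there. Each was laid in the rest, let go, regripped and stood cap up: yellow in cell2, then orange in cell0.

**Last checks:**
- **Markers:** both stand cap up and let go in the last picture.
- **Caddy:** it stopped against the wall with about 11 N on the fingers and looks home in the picture.
- **Latch:** it turned about 89° to its end, and the blade lies across the front of the apron.
- **Robot:** the gripper was open and about 15 cm above the latch.
- **Other things:** I saw nothing else moved, but did not measure each object.

**What went wrong on the way:**
- **First grasp:** I lifted yellow before the fingers had closed, then repeated the grasp.
- **Uprighting yellow:** my first try pushed the caddy in about 66 mm instead of turning the marker. I then stood each marker up against the side wall of cell2.
- **Caddy:** I pulled it back out about 1–2 cm before letting orange go, so that it could not count as home too early.

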